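# Put two brush washers together

## Robot

A 7-joint arm with a two-finger parallel gripper is mounted at the origin on the work surface. World frame = base frame: x ahead of the robot, y to its left, z up, the work surface at z = 0. Lengths are in m, angles in rad, forces in N, time in s.
With the tool pointing down it reaches from about 0.425 to 0.925 m from the base axis. Payload 6.8 kg.
Tool frame: the origin (TCP) lies at the centre of the arm's flange, where the gripper is bolted on; the fingertips stand 173 mm ahead of it and the grasp point (between the pads) lies 155 mm ahead of it (r.hold_point_z is the distance from the TCP to the grasp point, in m); z points along the fingers, x is the direction in which the jaws open and shut, and the axes are right-handed (so a half turn about z gives the same grasp; the last joint's range is limited). The gripper opens to 85 mm and grips with 20 to 120 N. Pads are 22 mm wide; open, the fingers measure 114 mm over their backs; the gripper's body (76 mm by 85 mm) begins 54 mm behind the grasp point. The pads swing forward as they close: fully open they stand 13 mm farther back than shut.
Start: joints at [-1.244, 0.477, 0.022, 1.555, -0.011, 1.109, -0.083], TCP at [0.284, 0.612, 0.405] pointing down, gripper open.
Joint ranges: [-2.96, 2.96], [-0.34, 2.1], [-1.41, 1.46], [0.24, 2.44], [-1.37, 4.51], [0.17, 1.92], [-2.96, 2.96]. Speed limits (rad/s): [2.39, 2.39, 3.14, 3.14, 3.14, 3.14, 3.14].

## Interface

Orientations are given as a rotation vector (axis times angle).
In Python, from bench import r gives the robot as it stands.
- The arm moves only by the tool apply_moves, never from a script. Its arguments are lists of equal length, an entry for each row: "dp": the shift along the tool's x, y, z scaled (see below), a list of three; "twist": the turn, a rotation vector about the tool's x, y, z scaled (see below), a list of three; "jaw": the closure in counts, from 0 (fully open) to 255 (shut). In form: {"dp": [[x, y, z], ...], "twist": [[rx, ry, rz], ...], "jaw": [jaw, ...]}. A call has 1 to 20 rows; each row shifts and turns the pose as measured when the row begins, along the tool's axes as they then stand; what a row does not reach is not made up. The controller multiplies each number of a shift by 12 cm and each number of a turn by 120 degrees. A row lasts 1/10 s, in which the tool goes at most 50 mm and 8.59 degrees, less where a joint would pass 70% of its speed; a pose out of reach is approached as far as the arm can. A call with a number of a shift or a turn outside -1 to 1 is refused whole. A call with a gripper value outside its range is refused whole. The fingers move at their own pace and stop on an object; "grip_force" is the grip in N (left out, the last holds). Time passes only in rows, so rows that do not move let the fingers close. It gives the time, the measured TCP pose, the force and the opening at its end, in the units of the state.
- r.get_obs(): the state, without advancing time (a new reading comes with each control period).
- r.grab_frame(name): name is "scene" or "top" or "wrist"; returns a dict with "color" (400x640x3 uint8, red, green, blue), "z_map" (400x640 float32, m along the optical axis (not along the pixel's ray), 0 where there is no reading), "intrinsics" (3x3 intrinsics, pixels), "R" (3x3) and "t" (3): a world point X has camera coordinates R X + t; the wrist camera has in their place "hand_eye" (4x4, takes a point from camera to tool coordinates, whose origin is the TCP and whose axes are the tool frame's). Camera axes: x right, y down, z forward; pixel columns grow to the right and rows downward; lengths in m; the calibration is good to about 2 mm. A picture is of the moment at which its call begins: read the wrist's pose just before it.
- r.hand_in(): hands the job in, once; it reports no verdict.
The state is a dict: "clock": time; "joints": joint angles; "qvel": joint speeds; "tau": joint torques, N m; "tcp_pos": TCP position; "orientation": TCP orientation; "contact_force": force on the tool from outside, world axes, zero at the start; "moment": the same for the moment, N m; "grip_width": finger opening in m.
Only numpy, scipy, OpenCV 4.12 (cv2) and the standard library are available. Lean on these libraries where they do the work, as an engineer would, in place of code of your own. Each camera call takes 0.05 s, during which the arm holds its last target.

## Task

Put the two brush washers back together: first stand each strainer flat on the floor of the pot it fits, large in large and small in small, and only when both strainers are in, close each pot with its own lid, seated flat on the rim. Leave the pots standing where they are, and do not shift or knock over the tape roll or the ink jar.

Things in the scene. Friction and masses are not known exactly. Their poses are not given: they have to be found in the camera images.
- pot_large: large brush-washer pot: plain round open aluminium can, outer diameter 100, height 58, wall 3, floor 4 thick; stands upright on the bench, loose but heavy (about 450 g). Origin: centre of its underside; z up along its axis. Sizes in mm.
- pot_small: small brush-washer pot: plain round open aluminium can, outer diameter 80, height 48, wall 3, floor 4 thick; stands upright on the bench, loose but heavy (about 300 g). Origin: centre of its underside; z up along its axis. Sizes in mm.
- strainer_large: large strainer, 90 g: steel disc, diameter 82, with dark holes, on three feet (disc top 15 above them), and a bare upright post at its centre to lift it by, diameter 10, top 76 above the feet. Origin: centre, level with the feet; z up. 6 to spare all round in the large pot; seated, its origin is 4 above the pot's and the post stands 22 above the rim. Sizes in mm.
- strainer_small: small strainer, 60 g: steel disc, diameter 62, with dark holes, on three feet (disc top 15 above them), and a bare upright post at its centre to lift it by, diameter 10, top 66 above the feet. Origin: centre, level with the feet; z up. 6 to spare all round in the small pot; seated, its origin is 4 above the pot's and the post stands 22 above the rim. Sizes in mm.
- lid_large: large lid, 110 g, right way up: flat aluminium flange, diameter 110, its top 12 high, hollow round upstand to grip (diameter 40, top 44 high; takes in the strainer's post). Below, a collar 8 deep, tapering from 86 to 74, drops inside the rim. Origin: centre of the collar's lower edge; z up. Seated, flange on rim, origin 50 above the pot's. Sizes in mm.
- lid_small: small lid, 70 g, right way up: flat aluminium flange, diameter 90, its top 12 high, hollow round upstand to grip (diameter 40, top 44 high; takes in the strainer's post). Below, a collar 8 deep, tapering from 66 to 54, drops inside the rim. Origin: centre of the collar's lower edge; z up. Seated, flange on rim, origin 40 above the pot's. Sizes in mm.
- tape_roll: Bystander: roll of brown tape lying flat, outer diameter 80, hole 52, height 24. Origin: centre of its underside. Sizes in mm.
- ink_jar: Bystander: small amber glass jar with a black cap, diameter 50, height about 58, upright. Origin: centre of its underside. Other clutter among these things is lower than 20; taller bottles stand only along the far edge and sides of the table. Sizes in mm.
There are look-alikes about, which are no part of the job. What is shaped like the strainer_large but yellow is not meant. Leave any red look-alike of the lid_small alone.

How it is judged:
On the way:
1. each strainer stands in its own pot, with neither lid on or over a pot yet (horizontal distance between strainer_large and pot_large below 0.012 m and z of strainer_large in the frame of pot_large between 0.001 and 0.008 m and angle between each of strainer_large, strainer_small's own z axis and vertical below 0.1 rad and horizontal distance between strainer_small and pot_small below 0.012 m and z of strainer_small in the frame of pot_small between 0.001 and 0.008 m and horizontal distance between each of lid_large, lid_small and pot_large above 0.06 m and horizontal distance between each of lid_large, lid_small and pot_small above 0.06 m), for 0.2 s.
At the end, for the whole second after the job is handed in: Each strainer stands on the floor of its own pot (centred within 12 mm, origin 1 to 8 mm above the pot's underside), each lid is seated flat on its own pot (centred within 10 mm, height within 4 mm, tilt under 0.08 rad), everything at rest, both pots upright and within 40 mm of where they started (horizontal distance between strainer_large and pot_large below 0.012 m and z of strainer_large in the frame of pot_large between 0.001 and 0.008 m and angle between each of strainer_large, strainer_small's own z axis and vertical below 0.1 rad and horizontal distance between strainer_small and pot_small below 0.012 m and z of strainer_small in the frame of pot_small between 0.001 and 0.008 m and horizontal distance between lid_large and pot_large below 0.01 m and z of lid_large in the frame of pot_large between 0.046 and 0.054 m and angle between each of lid_large, lid_small, pot_large, pot_small's own z axis and vertical below 0.08 rad and horizontal distance between lid_small and pot_small below 0.01 m and z of lid_small in the frame of pot_small between 0.036 and 0.044 m and linear speed of each of pot_large, strainer_large, lid_large, pot_small, strainer_small, lid_small below 0.02 m/s and distance of each of pot_large, pot_small from where it was at the start of the episode below 0.04 m); the robot touches nothing.
It fails at once if the tape roll is shifted by more than 40 mm or tipped over (distance of tape_roll from where it was at the start of the episode above 0.04 m or angle between tape_roll's own z axis and vertical above 0.5 rad).
It fails at once if the ink jar is shifted by more than 40 mm or tipped over (distance of ink_jar from where it was at the start of the episode above 0.04 m or angle between ink_jar's own z axis and vertical above 0.5 rad).
It also fails if it takes over 109 s, if anything falls off the work surface, if the arm or the gripper's body presses on something with over 40 N, if the wrist force passes 120 N, or if a joint passes its speed limit or range.

## Working session

There is one attempt and no reset: what is moved stays moved. The work goes in short steps, Python scripts to look and compute and a tool call to move; the robot and the scene stay as the last step left them, time stands still between calls to the robot, and variables do not carry over. Pictures are saved under pics/ and viewed, and the job is handed in when it is done.

Besides the shell and the picture viewer there is one more tool, called after "Call:" by a JSON object that holds its "method" and its "body". apply_moves: Moves the arm, as the interface text tells. Shifts and turns lie within -1 to 1; 1 stands for 12 cm of shift or 120 degrees of turn. Its arguments: {"type":"object","properties":{"dp":{"type":"array"},"twist":{"type":"array"},"jaw":{"type":"array"},"grip_force":{"type":"number"}},"required":["dp","twist","jaw"]}

```bash
ls; mkdir -p pics; python3 - <<'E'
from bench import r
import cv2,numpy as np
print(r.get_obs())
for n in ["scene","top"]:
    f=r.grab_frame(n); cv2.imwrite(f"pics/{n}0.png",f["color"][:,:,::-1]); print(n,f["intrinsics"],f["R"],f["t"])
    np.savez(f"pics/{n}0.npz",**f)
f=r.grab_frame("wrist");print(f["hand_eye"],f["intrinsics"])
E
```

```text
pics
{'clock': 0.0, 'joints': array([-1.24406016,  0.47781746,  0.02236495,  1.55647135, -0.01151949,
        1.10931808, -0.08307666]), 'qvel': array([ 1.25949956e-03,  8.45900440e-04, -9.02339763e-05,  2.82655961e-03,
       -3.89041124e-04, -1.35780962e-03,  1.75516543e-03]), 'tau': array([ 6.31270268e-04, -5.96454191e+01,  1.60826214e+00, -2.81195873e+01,
        1.25298905e-02,  9.58147575e-03, -1.00258524e-05]), 'tcp_pos': array([0.28423492, 0.61192493, 0.40370587]), 'orientation': array([ 2.64736740e+00,  1.68936998e+00, -2.37534312e-03]), 'contact_force': array([-0.206359  ,  0.35642081, -0.25356439]), 'moment': array([-0.02997951, -0.02191117, -0.03774942]), 'grip_width': 0.0854022578842546}
scene [[374.75376128   0.         319.46399482]
 [  0.         374.75376128 197.08660279]
 [  0.           0.           1.        ]] [[-0.67257377  0.73971401 -0.02162643]
 [ 0.43207824  0.36879982 -0.8229794 ]
 [-0.60079357 -0.56285867 -0.56765942]] [ 0.36196103 -0.20788146  1.45913717]
top [[372.91794623   0.         318.24510842]
 [  0.         372.91794623 197.06568946]
 [  0.           0.           1.        ]] [[-0.00223109 -0.99998521  0.00495932]
 [-0.97868604  0.00116511 -0.20535892]
 [ 0.2053501  -0.00531179 -0.97867416]] [0.01974987 0.5551935  1.09775822]
[[ 9.99998695e-01  9.22088387e-05 -1.61273997e-03 -7.52413023e-04]
 [ 3.83098967e-04  9.56349629e-01  2.92224640e-01 -7.32749581e-02]
 [ 1.56928896e-03 -2.92224876e-01  9.56348346e-01  3.20390914e-02]
 [ 0.00000000e+00  0.00000000e+00  0.00000000e+00  1.00000000e+00]] [[353.98478099   0.         317.49401864]
 [  0.         353.98478099 201.05492691]
 [  0.           0.           1.        ]]
```

View pics/scene0.png

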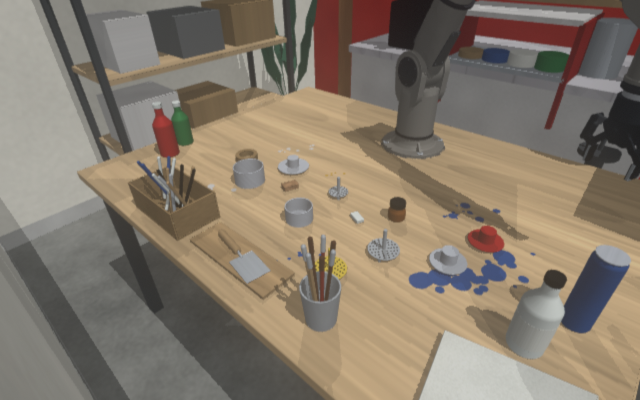

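View pics/top0.png

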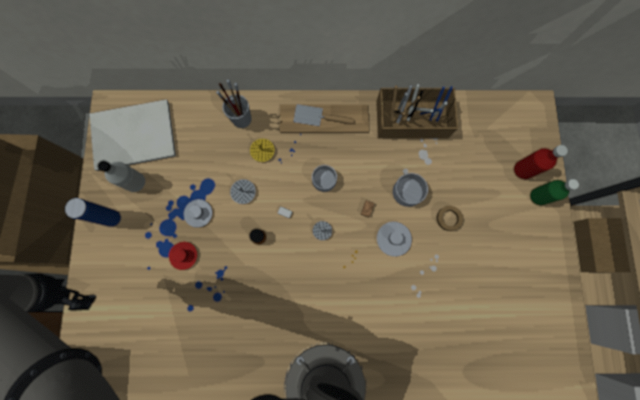

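Top view candidates:
- pot_large (411,190) and pot_small (325,179).
- strainer_large: grey at (243,191). The yellow look-alike at (262,150) is excluded.
- strainer_small: (323,230).
- lid_small: grey at (197,213). The red look-alike at (183,256) is excluded.
- lid_large: (394,238).
- Bystanders: tape (450,217) and jar (258,236).

Next I measure them in both views.

```bash
cat > h.py <<'E'
import numpy as np,cv2
from scipy.spatial.transform import Rotation as Ro
def cloud(f,T=None):
    z=f["z_map"].astype(float);h,w=z.shape;K=f["intrinsics"]
    u,v=np.meshgrid(np.arange(w),np.arange(h))
    P=np.stack([(u-K[0,2])/K[0,0]*z,(v-K[1,2])/K[1,1]*z,z],-1)
    if T is None: W=(P-f["t"])@f["R"]
    else: W=P@T[:3,:3].T+T[:3,3]
    W[z<=0]=np.nan
    return W
def toolT(o):
    T=np.eye(4);T[:3,:3]=Ro.from_rotvec(o["orientation"]).as_matrix();T[:3,3]=o["tcp_pos"];return T
def ray(f,u,v,zp,T=None):
    K=f["intrinsics"];d=np.array([(u-K[0,2])/K[0,0],(v-K[1,2])/K[1,1],1.])
    if T is None: c=-f["R"].T@f["t"];d=f["R"].T@d
    else: c=T[:3,3];d=T[:3,:3]@d
    return c+d*(zp-c[2])/d[2]
def circ(x,y):
    A=np.c_[2*x,2*y,np.ones(len(x))];s=np.linalg.lstsq(A,x*x+y*y,rcond=None)[0]
    return s[0],s[1],np.sqrt(s[2]+s[0]**2+s[1]**2)
E
python3 - <<'E'
from h import *
f=dict(np.load("pics/top0.npz"));W=cloud(f);g=dict(np.load("pics/scene0.npz"));G=cloud(g).reshape(-1,3)
names=dict(pot_large=(411,190),pot_small=(325,179),str_large=(243,191),str_small=(323,230),lid_small=(197,213),lid_large=(394,238),tape=(450,217),jar=(258,236),yellow=(262,150),red=(183,256),brown=(367,208),eraser=(285,212))
m=(W[...,2]>0.007).astype(np.uint8)
n,L,st,ce=cv2.connectedComponentsWithStats(m)
for k,(u,v) in names.items():
    sub=L[v-10:v+11,u-10:u+11];c=np.bincount(sub[sub>0]) if (sub>0).any() else [0]
    i=np.argmax(c)
    P=W[L==i] if i else W[v-3:v+4,u-3:u+4].reshape(-1,3)
    ctr=(np.nanmin(P,0)+np.nanmax(P,0))/2;ext=np.nanmax(P,0)-np.nanmin(P,0)
    S=G[(np.hypot(G[:,0]-ctr[0],G[:,1]-ctr[1])<0.06)&(G[:,2]>0.007)]
    (cx,cy),rr=cv2.minEnclosingCircle(P[:,:2].astype(np.float32))
    print(k,i,len(P),"box",ctr.round(3),"ext",ext.round(3),"enc",round(cx,3),round(cy,3),round(rr,3),"zmax",np.nanmax(P[:,2]).round(3),"R",np.hypot(ctr[0],ctr[1]).round(3),"| scene",len(S),((S.min(0)+S.max(0))/2).round(3) if len(S) else "",S[:,2].max().round(3) if len(S) else "")
print(np.nanmedian(W[280:300,400:500,2]))
E
```

```text
pot_large 62 412 box [ 0.584 -0.272  0.035] ext [0.1   0.1   0.056] enc 0.583 -0.272 0.051 zmax 0.063 R 0.644 | scene 753 [ 0.589 -0.273  0.033] 0.06
pot_small 59 219 box [0.622 0.    0.03 ] ext [0.079 0.077 0.045] enc 0.625 0.003 0.043 zmax 0.052 R 0.622 | scene 639 [0.627 0.002 0.029] 0.05
str_large 69 485 box [0.584 0.263 0.042] ext [0.079 0.082 0.069] enc 0.582 0.262 0.041 zmax 0.076 R 0.64 | scene 613 [0.586 0.263 0.043] 0.077
str_small 108 297 box [0.457 0.007 0.037] ext [0.061 0.057 0.059] enc 0.456 0.007 0.031 zmax 0.067 R 0.457 | scene 207 [0.46  0.01  0.037] 0.066
lid_small 101 598 box [0.512 0.405 0.028] ext [0.088 0.088 0.041] enc 0.513 0.404 0.045 zmax 0.048 R 0.653 | scene 819 [0.517 0.405 0.027] 0.046
lid_large 110 938 box [ 0.43  -0.22   0.028] ext [0.107 0.109 0.042] enc 0.43 -0.22 0.055 zmax 0.049 R 0.483 | scene 429 [ 0.435 -0.22   0.026] 0.045
tape 106 343 box [ 0.495 -0.398  0.018] ext [0.078 0.078 0.023] enc 0.495 -0.4 0.041 zmax 0.03 R 0.635 | scene 181 [ 0.501 -0.398  0.017] 0.027
jar 112 226 box [0.436 0.206 0.036] ext [0.046 0.047 0.053] enc 0.436 0.207 0.025 zmax 0.063 R 0.482 | scene 374 [0.443 0.208 0.034] 0.06
yellow 52 455 box [0.722 0.204 0.042] ext [0.081 0.08  0.07 ] enc 0.723 0.204 0.042 zmax 0.077 R 0.75 | scene 345 [0.722 0.205 0.044] 0.076
red 117 640 box [0.378 0.441 0.028] ext [0.087 0.089 0.042] enc 0.378 0.441 0.045 zmax 0.049 R 0.581 | scene 706 [0.386 0.442 0.027] 0.046
brown 102 152 box [ 0.526 -0.138  0.015] ext [0.056 0.043 0.016] enc 0.526 -0.138 0.028 zmax 0.023 R 0.544 | scene 124 [ 0.533 -0.137  0.014] 0.021
eraser 105 91 box [0.516 0.127 0.013] ext [0.033 0.042 0.011] enc 0.517 0.126 0.022 zmax 0.018 R 0.532 | scene 88 [0.521 0.127 0.011] 0.015
-0.0005997790420014421
```

```bash
python3 - <<'E'
import cv2
a=cv2.imread("pics/top0.png")[130:280,140:480]
cv2.imwrite("pics/crop0.png",cv2.resize(a,None,fx=2.3,fy=2.3,interpolation=cv2.INTER_CUBIC))
E
```

```text
(no output)
```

View pics/crop0.png

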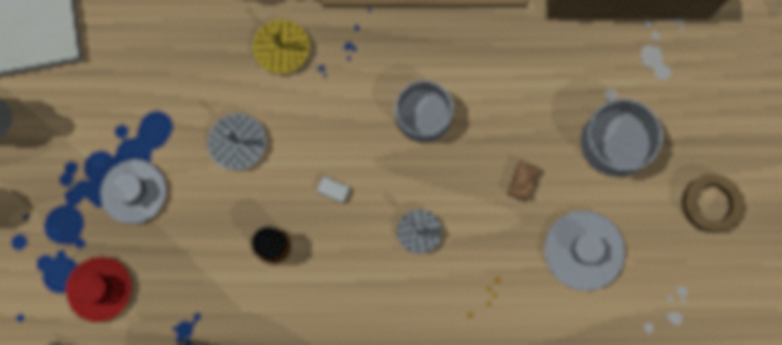

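The grey strainer_large, small strainer, both pots and both grey lids are clearly identified. The measured diameters (82/62, 100/80, 109/88 mm) and heights match the description. I'll square the tool with the world axes and move to a viewing spot.

Call:
{"method": "apply_moves", "body": {"dp": [[0,0,0],[0,0,0],[0,0,0],[0,0,0],[-0.29,0.23,0],[-0.29,0.23,0],[-0.29,0.23,0],[-0.29,0.23,0],[-0.29,0.23,0],[-0.29,0.23,0],[-0.29,0.23,0],[-0.29,0.23,0],[-0.29,0.23,0],[0,0,0]], "twist": [[0,0,-0.07],[0,0,-0.07],[0,0,-0.07],[0,0,0],[0,0,0],[0,0,0],[0,0,0],[0,0,0],[0,0,0],[0,0,0],[0,0,0],[0,0,0],[0,0,0],[0,0,0]], "jaw": [0,0,0,0,0,0,0,0,0,0,0,0,0,0]}}

```text
clock: 1.55
tcp_pos: [0.5404, 0.288, 0.3997]
orientation: [2.245, 2.198, -0.01]
contact_force: [0.1, 0.8, -0.7]
grip_width: 0.0853
```

```bash
cat > w.py <<'E'
import sys
from bench import r
from h import *
def shot(name):
    o=r.get_obs();f=r.grab_frame("wrist");T=toolT(o)@f["hand_eye"]
    cv2.imwrite(f"pics/{name}.png",f["color"][:,:,::-1]);np.savez(f"pics/{name}.npz",T=T,tcp=o["tcp_pos"],ori=o["orientation"],**f)
    return o,f,T
def rep(f,T,guesses):
    W=cloud(f,T)
    for k,(x,y,z0,z1,rad) in guesses.items():
        m=(np.hypot(W[...,0]-x,W[...,1]-y)<rad)&(W[...,2]>z0)&(W[...,2]<z1)
        P=W[m]
        if len(P)<15: print(k,"few",len(P));continue
        (cx,cy),rr=cv2.minEnclosingCircle(P[:,:2].astype(np.float32))
        v,u=np.nonzero(m)
        print(k,len(P),"enc %.4f %.4f r%.4f"%(cx,cy,rr),"box",((P.min(0)+P.max(0))/2)[:2].round(4),"mean",P.mean(0).round(4),"zmax %.4f med %.4f"%(P[:,2].max(),np.median(P[:,2])),"px",int(u.mean()),int(v.mean()))
E
python3 - <<'E'
from w import *
o,f,T=shot("w1")
rep(f,T,dict(SLpost=(.584,.263,.03,.09,.03),SLtop=(.584,.263,.07,.09,.03),SLdisc=(.584,.263,.009,.02,.06),lsTop=(.514,.405,.036,.06,.03),lsFl=(.514,.405,.006,.018,.06),jar=(.438,.207,.03,.07,.04)))
print(o["tcp_pos"])
E
```

```text
SLpost 247 enc 0.5857 0.2621 r0.0050 box [0.5855 0.2621] mean [0.5834 0.2626 0.0605] zmax 0.0760 med 0.0649 px 294 227
SLtop 98 enc 0.5863 0.2618 r0.0049 box [0.5856 0.2619] mean [0.585  0.2623 0.0742] zmax 0.0760 med 0.0746 px 293 234
SLdisc 4144 enc 0.5859 0.2620 r0.0410 box [0.586  0.2617] mean [0.5838 0.2623 0.0139] zmax 0.0198 med 0.0139 px 297 211
lsTop 1527 enc 0.5157 0.4031 r0.0202 box [0.5158 0.4028] mean [0.5151 0.4021 0.0424] zmax 0.0451 med 0.0425 px 445 147
lsFl 4490 enc 0.5158 0.4030 r0.0450 box [0.5155 0.403 ] mean [0.5126 0.3995 0.0107] zmax 0.0180 med 0.0106 px 431 139
jar 2726 enc 0.4397 0.2075 r0.0229 box [0.44   0.2075] mean [0.44   0.2093 0.0551] zmax 0.0596 med 0.0568 px 223 63
[0.54041284 0.28802945 0.39972859]
```

View pics/w1.png

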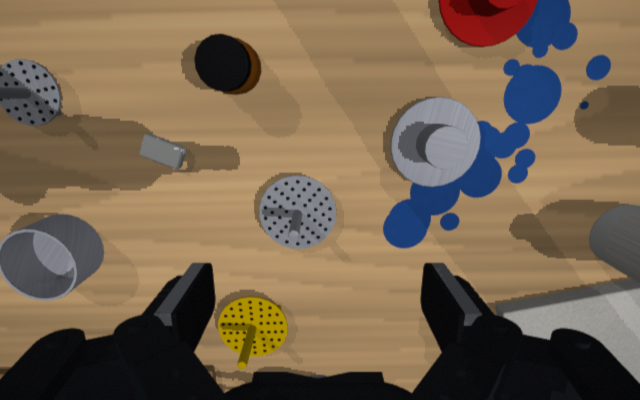

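Wrist view: strainer_large post top is at about px (293,234) with its disc centre at (297,211), the grey lid_small upstand at (445,147), and red and yellow are distinct. Post (0.586,0.262) and top z 0.076 agree with the other views and the text.

```bash
cat > go.py <<'E'
import sys
from bench import r
from h import *
o=r.get_obs();T=toolT(o);g=np.array([float(a) for a in sys.argv[1:4]])
Rd=np.array([[0,1,0],[1,0,0],[0,0,-1.]])
rv=Ro.from_matrix(T[:3,:3].T@Rd).as_rotvec()
tgt=g-Rd@[0,0,r.hold_point_z]
d=T[:3,:3].T@(tgt-T[:3,3])
now=T[:3,3]+T[:3,2]*r.hold_point_z
print("grasp now",now.round(4),"w",round(o["grip_width"],4),"F",o["contact_force"].round(1),"t",o["clock"])
print("dp units",(d/.12).round(3),"mm",(d*1e3).round(1),"twist units",(rv/np.deg2rad(120)).round(4))
E
python3 go.py .586 .262 .145
```

```text
grasp now [0.5376 0.2907 0.2449] w 0.0856 F [-0.9 -0.8  0.7] t 1.6
dp units [-0.233  0.405  0.831] mm [-28.   48.6  99.7] twist units [-0.0029  0.0014 -0.0083]
```

Call:
{"method": "apply_moves", "body": {"dp": [[-0.06,0.1,0.2],[-0.06,0.1,0.21],[-0.06,0.1,0.21],[-0.055,0.1,0.21],[0,0,0]], "twist": [[-0.003,0.0014,-0.008],[0,0,0],[0,0,0],[0,0,0],[0,0,0]], "jaw": [90,90,90,90,90]}}

```text
clock: 2.1
tcp_pos: [0.5843, 0.2689, 0.2978]
orientation: [-2.226, -2.211, -0.007]
contact_force: [-0.4, 0.2, -0.7]
grip_width: 0.055
```

```bash
python3 go.py .586 .262 .066; python3 - <<'E'
from w import *
o,f,T=shot("w2")
rep(f,T,dict(SLpost=(.586,.262,.03,.09,.03),SLdisc=(.586,.262,.009,.02,.06)))
E
```

```text
grasp now [0.5844 0.2699 0.1431] w 0.055 F [-0.4  0.2 -0.7] t 2.1
dp units [-0.062  0.014  0.642] mm [-7.4  1.7 77.1] twist units [ 0.0001 -0.0029 -0.0034]
SLpost 513 enc 0.5860 0.2621 r0.0049 box [0.5854 0.2621] mean [0.5833 0.2624 0.0618] zmax 0.0765 med 0.0670 px 306 218
SLdisc 8452 enc 0.5859 0.2622 r0.0410 box [0.5859 0.2623] mean [0.5833 0.2623 0.0139] zmax 0.0199 med 0.0139 px 308 195
```

View pics/w2.png

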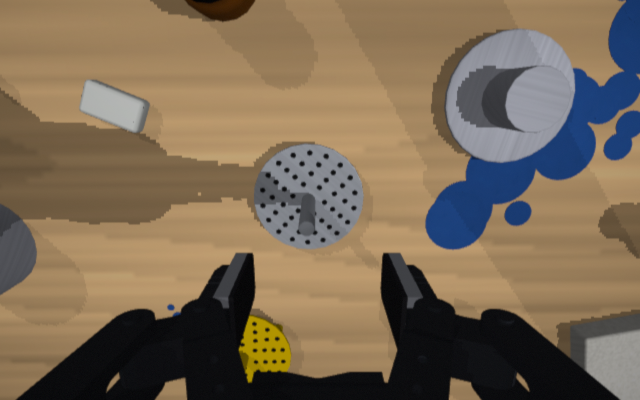

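Post top at (306,228) between the pads. The second wrist view gives the same position (0.586,0.262) and top z 0.0765. I descend and grip.

Call:
{"method": "apply_moves", "body": {"dp": [[-0.062,0.014,0.1],[0,0,0.2],[0,0,0.2],[0,0,0.14],[0,0,0],[0,0,0],[0,0,0],[0,0,0],[0,0,0],[0,0,0]], "twist": [[0,-0.003,-0.003],[0,0,0],[0,0,0],[0,0,0],[0,0,0],[0,0,0],[0,0,0],[0,0,0],[0,0,0],[0,0,0]], "jaw": [90,90,90,90,90,255,255,255,255,255], "grip_force": 50}}

```text
clock: 3.15
tcp_pos: [0.5849, 0.2697, 0.2306]
orientation: [2.214, 2.226, 0.028]
contact_force: [-0.5, 0.7, -1.0]
grip_width: 0.0079
```

```bash
python3 go.py .586 .262 .18
```

```text
grasp now [0.5871 0.2715 0.0759] w 0.0079 F [-0.5  0.7 -1. ] t 3.15
dp units [-0.055  0.021 -0.868] mm [  -6.6    2.5 -104.2] twist units [ 0.0067 -0.0054  0.0025]
```

```bash
python3 - <<'E'
from w import *
o,f,T=shot("w3")
rep(f,T,dict(SLpost=(.586,.265,.03,.09,.03),SLdisc=(.586,.265,.009,.02,.06)))
print(o)
E
```

```text
SLpost 3701 enc 0.5819 0.2700 r0.0176 box [0.5875 0.27  ] mean [0.5811 0.2701 0.0713] zmax 0.0900 med 0.0743 px 317 271
SLdisc 12190 enc 0.5868 0.2702 r0.0411 box [0.5818 0.2703] mean [0.577  0.2702 0.0167] zmax 0.0200 med 0.0167 px 316 213
{'clock': 3.15, 'joints': array([-0.55488471,  0.61971209,  0.03669055,  1.76906813, -0.03575416,
        0.73563664,  1.07719572]), 'qvel': array([ 0.00148297, -0.00785702, -0.00057867, -0.0005778 , -0.00024548,
        0.00318524,  0.00029175]), 'tau': array([-2.40206695e-02, -6.21340156e+01,  2.30054587e+00, -2.19739491e+01,
        6.92159228e-04, -7.78977200e-02, -2.87314151e-04]), 'tcp_pos': array([0.58490709, 0.26973445, 0.2305535 ]), 'orientation': array([2.21402082, 2.22579042, 0.02808807]), 'contact_force': array([-0.4849901 ,  0.7176734 , -1.01163681]), 'moment': array([-0.02882614,  0.04240223, -0.00820935]), 'grip_width': 0.00791159056674177}
```

View pics/w3.png

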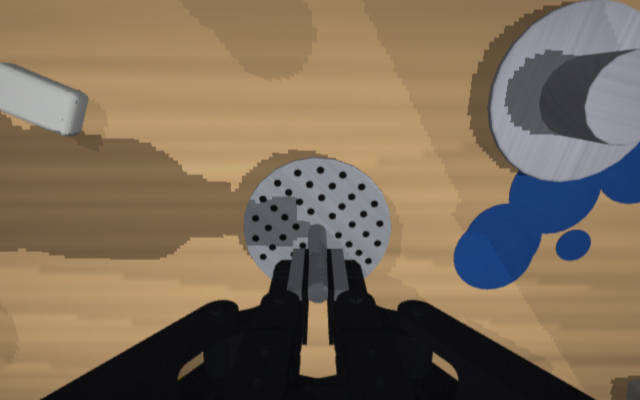

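The strainer is gripped (it slid about 8 mm with the fingers, harmless). I lift and check.

Call:
{"method": "apply_moves", "body": {"dp": [[0,0,-0.15],[0,0,-0.3],[0,0,-0.3],[0,0,-0.3],[0,0,-0.1],[0,0,0],[0,0,0]], "twist": [[0,0,0],[0.003,-0.003,0.001],[0.004,-0.003,0.001],[0,0,0],[0,0,0],[0,0,0],[0,0,0]], "jaw": [255,255,255,255,255,255,255]}}

```text
clock: 3.9
tcp_pos: [0.583, 0.2684, 0.3709]
orientation: [-2.22, -2.221, 0.011]
contact_force: [0.2, 0.4, -0.7]
grip_width: 0.0079
```

```bash
python3 go.py .586 -.1 .20;  python3 - <<'E'
from w import *
o,f,T=shot("w4")
g=o["tcp_pos"]+toolT(o)[:3,2]*r.hold_point_z
W=cloud(f,T);u,v=317,190
print(g)
m=(np.hypot(W[...,0]-g[0],W[...,1]-g[1])<.055)&(W[...,2]>g[2]-.065)&(W[...,2]<g[2]-.04)
P=W[m];print(len(P),cv2.minEnclosingCircle(P[:,:2].astype(np.float32)));
A=np.c_[P[:,:2],np.ones(len(P))];s=np.linalg.lstsq(A,P[:,2],rcond=None)[0];print("plane",s, "z at g",s@[g[0],g[1],1])
P=P[abs(A@s-P[:,2])<.003];print(len(P),cv2.minEnclosingCircle(P[:,:2].astype(np.float32)))
E
```

```text
grasp now [0.5822 0.2678 0.2162] w 0.0079 F [ 0.2  0.4 -0.7] t 3.9
dp units [-3.069  0.024  0.148] mm [-368.3    2.9   17.7] twist units [-0.0027  0.0019  0.0002]
[0.58215821 0.26775256 0.21622112]
12388 ((0.5807466506958008, 0.26565098762512207), 0.04104076698422432)
plane [-0.03503058 -0.01119685  0.1804131 ] z at g 0.15702176985076455
12164 ((0.5807466506958008, 0.26565098762512207), 0.04104076698422432)
```

View pics/w4.png

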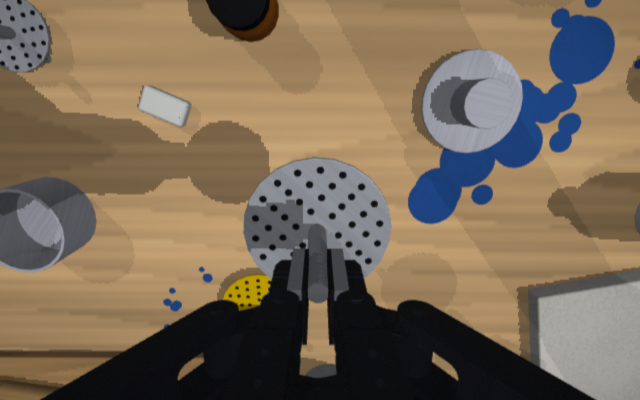

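Held firmly: disc 59 mm below the grasp point, tilt about 2°, feet clear by 14 cm. Travelling towards the pots for a measurement.

Call:
{"method": "apply_moves", "body": {"dp": [[-0.2,-0.02,0],[-0.36,-0.02,0],[-0.36,-0.02,0],[-0.36,-0.02,0],[-0.36,-0.02,0],[-0.36,-0.02,0],[-0.36,-0.02,0],[-0.36,-0.02,0],[-0.36,-0.02,0],[-0.36,-0.02,0],[-0.2,-0.02,0],[0,0,0],[0,0,0]], "twist": [[0,0,0],[0,0,0],[0,0,0],[0,0,0],[0,0,0],[0,0,0],[0,0,0],[0,0,0],[0,0,0],[0,0,0],[0,0,0],[0,0,0],[0,0,0]], "jaw": [255,255,255,255,255,255,255,255,255,255,255,255,255]}}

```text
clock: 5.25
tcp_pos: [0.5496, -0.1831, 0.3479]
orientation: [-2.197, -2.208, 0.059]
contact_force: [-0.8, 0.5, -1.4]
grip_width: 0.008
```

```bash
python3 go.py .586 -.272 .20;  python3 - <<'E'
from w import *
o,f,T=shot("w5")
rep(f,T,dict(PL=(.586,-.272,.05,.066,.06),PS=(.624,.002,.04,.056,.05),LLtop=(.433,-.22,.036,.06,.03),LLfl=(.433,-.22,.005,.018,.07),SStop=(.458,.008,.05,.075,.02),SSdisc=(.458,.008,.008,.02,.045),tape=(.498,-.398,.015,.035,.06)))
E
```

```text
grasp now [ 0.5425 -0.1843  0.1934] w 0.008 F [-0.8  0.5 -1.4] t 5.25
dp units [-0.743  0.297 -0.065] mm [-89.2  35.7  -7.8] twist units [-0.0218  0.0038  0.0024]
PL 1604 enc 0.5862 -0.2731 r0.0504 box [ 0.5855 -0.2756] mean [ 0.5856 -0.2891  0.0553] zmax 0.0592 med 0.0562 px 189 251
PS 1858 enc 0.6255 -0.0007 r0.0410 box [ 6.256e-01 -5.000e-04] mean [0.6255 0.0008 0.0447] zmax 0.0487 med 0.0454 px 537 293
LLtop 2485 enc 0.4332 -0.2209 r0.0201 box [ 0.4333 -0.2209] mean [ 0.4331 -0.2205  0.0428] zmax 0.0453 med 0.0428 px 272 51
LLfl 11415 enc 0.4331 -0.2208 r0.0550 box [ 0.4386 -0.221 ] mean [ 0.4356 -0.2199  0.0109] zmax 0.0167 med 0.0109 px 278 60
SStop 366 enc 0.4594 0.0057 r0.0053 box [0.4592 0.0057] mean [0.4593 0.004  0.0602] zmax 0.0663 med 0.0622 px 593 89
SSdisc 4153 enc 0.4597 0.0064 r0.0316 box [0.4591 0.006 ] mean [0.4588 0.0035 0.0136] zmax 0.0200 med 0.0136 px 550 91
tape 4955 enc 0.4980 -0.3998 r0.0407 box [ 0.4977 -0.3999] mean [ 0.4965 -0.3984  0.0223] zmax 0.0261 med 0.0229 px 64 136
```

View pics/w5.png

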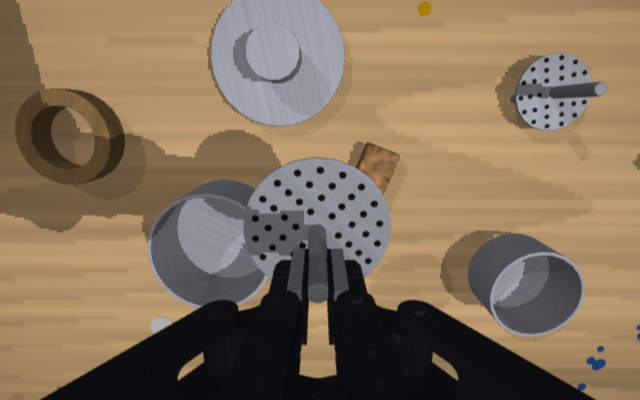

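View shows pot_large rim around (210,250), pot_small at (527,290), lid_large upstand at (272,51), strainer_small at (553,91). Heights and sizes all agree. Moving over the large pot with a tilt correction.

Call:
{"method": "apply_moves", "body": {"dp": [[-0.15,0.06,0],[-0.2,0.08,-0.02],[-0.2,0.08,-0.02],[-0.19,0.08,-0.02],[0,0,0],[0,0,0]], "twist": [[-0.008,0.001,0.001],[-0.007,0.001,0.001],[-0.007,0.001,0],[0,0,0],[0,0,0],[0,0,0]], "jaw": [255,255,255,255,255,255]}}

```text
clock: 5.9
tcp_pos: [0.5903, -0.2611, 0.3494]
orientation: [-2.194, -2.237, -0.001]
contact_force: [0.5, 0.5, -1.4]
grip_width: 0.0077
```

```bash
cat > held.py <<'E'
import sys
from w import *
# usage: name  disc depth below grasp(lo hi), radius
o,f,T=shot(sys.argv[1]);lo,hi,rad=map(float,sys.argv[2:5])
g=o["tcp_pos"]+toolT(o)[:3,2]*r.hold_point_z
W=cloud(f,T)
m=(np.hypot(W[...,0]-g[0],W[...,1]-g[1])<rad)&(W[...,2]>g[2]-hi)&(W[...,2]<g[2]-lo)
P=W[m];A=np.c_[P[:,:2],np.ones(len(P))];s=np.linalg.lstsq(A,P[:,2],rcond=None)[0]
P=P[abs(A@s-P[:,2])<.003];c=cv2.minEnclosingCircle(P[:,:2].astype(np.float32))
print("grasp",g.round(4),"held disc c",np.round(c[0],4),"r",round(c[1],4),"slope",s[:2].round(3),"z at c %.4f"%(s@[*c[0],1]),"below g %.4f"%(g[2]-s@[*c[0],1]))
E
python3 go.py .586 -.273 .20; python3 held.py w6 .04 .07 .055; python3 - <<'E'
from h import *
f=dict(np.load("pics/w6.npz"))
import sys; sys.argv=['']
from w import rep
rep(f,f["T"],dict(PL=(.586,-.272,.05,.066,.06)))
E
```

```text
grasp now [ 0.5895 -0.2602  0.1947] w 0.0077 F [ 0.5  0.5 -1.4] t 5.9
dp units [-0.098 -0.038 -0.044] mm [-11.7  -4.6  -5.3] twist units [-0.0024 -0.003   0.0093]
grasp [ 0.5895 -0.2602  0.1947] held disc c [ 0.5881 -0.2618] r 0.0411 slope [-0.034 -0.005] z at c 0.1356 below g 0.0591
PL 973 enc 0.5847 -0.2737 r0.0499 box [ 0.5711 -0.2739] mean [ 0.5586 -0.2844  0.0562] zmax 0.0593 med 0.0566 px 287 153
```

View pics/w6.png

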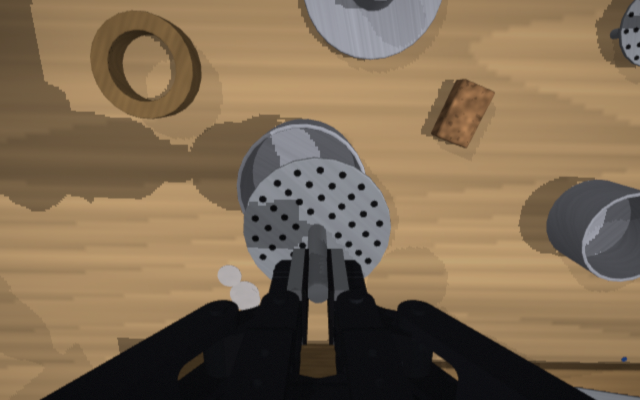

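Call:
{"method": "apply_moves", "body": {"dp": [[-0.03,-0.03,0],[-0.03,-0.03,0.05],[-0.03,-0.03,0.1],[-0.01,0,0.1],[0,0,0],[0,0,0]], "twist": [[-0.005,0,0.003],[-0.005,0,0.003],[-0.005,0,0.003],[0,0,0],[0,0,0],[0,0,0]], "jaw": [255,255,255,255,255,255]}}

```text
clock: 6.55
tcp_pos: [0.5787, -0.2688, 0.3166]
orientation: [2.207, 2.218, 0.04]
contact_force: [-0.6, -0.3, -0.2]
grip_width: 0.0077
```

```bash
python3 go.py .586 -.273 .20; python3 held.py w7 .04 .07 .055; python3 - <<'E'
from h import *
f=dict(np.load("pics/w7.npz"))
from w import rep
rep(f,f["T"],dict(PL=(.586,-.272,.05,.066,.06)))
E
```

```text
grasp now [ 0.5829 -0.2673  0.162 ] w 0.0077 F [-0.6 -0.3 -0.2] t 6.55
dp units [-0.033  0.069 -0.316] mm [ -3.9   8.3 -37.9] twist units [ 0.013  -0.0044  0.0024]
grasp [ 0.5829 -0.2673  0.162 ] held disc c [ 0.5835 -0.2688] r 0.0411 slope [-0.003 -0.001] z at c 0.1028 below g 0.0592
PL 1238 enc 0.5862 -0.2731 r0.0500 box [ 0.5691 -0.2732] mean [ 0.5558 -0.2816  0.0562] zmax 0.0590 med 0.0566 px 297 162
```

Call:
{"method": "apply_moves", "body": {"dp": [[-0.025,0.005,0.03],[-0.025,0.005,0.06],[0,0,0.06],[0,0,0],[0,0,0]], "twist": [[0,0,0],[0,0,0],[0,0,0],[0,0,0],[0,0,0]], "jaw": [255,255,255,255,255]}}

```text
clock: 7.1
tcp_pos: [0.5814, -0.2749, 0.2977]
orientation: [2.205, 2.218, 0.041]
contact_force: [-0.4, -1.3, -0.5]
grip_width: 0.0079
```

```bash
python3 held.py w8 .04 .07 .055;python3 go.py .586 -.273 .078;  python3 - <<'E'
from h import *
f=dict(np.load("pics/w8.npz"))
from w import rep
rep(f,f["T"],dict(PL=(.586,-.272,.05,.066,.06)))
E
```

```text
grasp [ 0.5858 -0.2735  0.1431] held disc c [ 0.5865 -0.2751] r 0.0412 slope [-0.002 -0.002] z at c 0.0839 below g 0.0592
grasp now [ 0.5857 -0.2734  0.143 ] w 0.0079 F [-0.2  0.3 -0.8] t 7.15
dp units [0.01  0.024 0.542] mm [ 1.2  2.9 65.1] twist units [ 0.0135 -0.0044  0.0028]
PL 1659 enc 0.5861 -0.2729 r0.0501 box [ 0.5737 -0.2729] mean [ 0.5593 -0.2693  0.0561] zmax 0.0588 med 0.0566 px 325 170
```

View pics/w8.png

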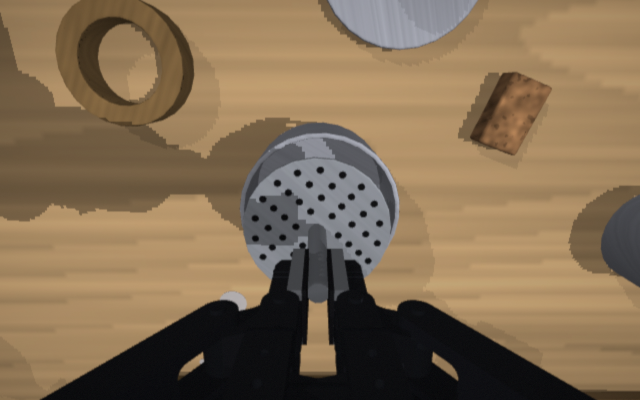

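Strainer disc (316,215) hangs just above the rim with about 2 mm offset, well within clearance. Lowering in.

Call:
{"method": "apply_moves", "body": {"dp": [[0.01,-0.015,0.05],[0.01,-0.015,0.12],[0,0,0.12],[0,0,0.1],[0,0,0.06],[0,0,0.03],[0,0,0]], "twist": [[0,0,0],[0,0,0],[0,0,0],[0,0,0],[0,0,0],[0,0,0],[0,0,0]], "jaw": [255,255,255,255,255,255,255]}}

```text
clock: 7.85
tcp_pos: [0.5788, -0.271, 0.2337]
orientation: [2.206, 2.22, 0.04]
contact_force: [-0.2, -0.8, -1.0]
grip_width: 0.0078
```

```bash
python3 held.py w9 .04 .07 .046;python3 go.py .586 -.273 .078;  python3 - <<'E'
from h import *
f=dict(np.load("pics/w9.npz"))
from w import rep
rep(f,f["T"],dict(PL=(.586,-.272,.052,.063,.055)))
E
```

```text
grasp [ 0.5829 -0.2695  0.079 ] held disc c [ 0.5821 -0.2669] r 0.0452 slope [-0.002  0.036] z at c 0.0206 below g 0.0584
grasp now [ 0.583  -0.2695  0.0794] w 0.0079 F [-0.8  0.2 -1.2] t 7.9
dp units [-0.016  0.059  0.012] mm [-2.   7.1  1.5] twist units [ 0.0128 -0.0047  0.0031]
PL 4031 enc 0.5863 -0.2729 r0.0502 box [ 0.5863 -0.273 ] mean [ 0.5698 -0.2726  0.0562] zmax 0.0630 med 0.0565 px 313 231
```

View pics/w9.png

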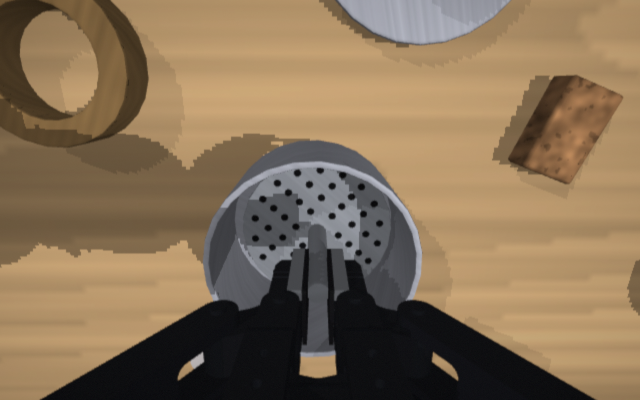

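Inside, about 1 mm above the floor, ~3 mm off centre (clear of the wall). Release and rise.

Call:
{"method": "apply_moves", "body": {"dp": [[0,0,0.01],[0,0,0.01],[0,0,0],[0,0,0],[0,0,0],[0,0,0],[0,0,-0.1],[0,0,-0.3],[0,0,-0.35],[0,0,-0.35],[0,0,-0.1],[0,0,0]], "twist": [[0,0,0],[0,0,0],[0,0,0],[0,0,0],[0,0,0],[0,0,0],[0,0,0],[0,0,0],[0,0,0],[0.006,0,0],[0.006,-0.004,0.003],[0,0,0]], "jaw": [255,255,90,90,90,90,90,90,90,90,90,90]}}

```text
clock: 9.1
tcp_pos: [0.575, -0.2733, 0.3875]
orientation: [2.219, 2.217, 0.006]
contact_force: [0.0, -1.2, -1.4]
grip_width: 0.055
```

```bash
cat > chk.py <<'E'
from w import *
import sys
o,f,T=shot(sys.argv[1])
rep(f,T,dict(PL=(.586,-.272,.052,.063,.055),SLpost=(.586,-.272,.065,.1,.03),SLdisc=(.586,-.272,.012,.025,.046),PS=(.6255,0,.04,.056,.05),SSpost=(.4595,.006,.04,.075,.02),SSdisc=(.4595,.006,.008,.02,.045),LL=(.433,-.22,.036,.06,.03)))
E
python3 chk.py w10;python3 go.py .4595 .006 .145
```

```text
PL 1437 enc 0.5865 -0.2733 r0.0501 box [ 0.5865 -0.2733] mean [ 0.5871 -0.2733  0.0562] zmax 0.0625 med 0.0565 px 319 191
SLpost 150 enc 0.5841 -0.2718 r0.0048 box [ 0.5842 -0.2718] mean [ 0.5832 -0.2719  0.0764] zmax 0.0808 med 0.0783 px 321 194
SLdisc 5095 enc 0.5869 -0.2698 r0.0440 box [ 0.5851 -0.2693] mean [ 0.5832 -0.2712  0.0179] zmax 0.0250 med 0.0179 px 321 177
PS 1187 enc 0.6264 -0.0017 r0.0410 box [ 0.6257 -0.004 ] mean [ 0.6268 -0.0122  0.0445] zmax 0.0484 med 0.0452 px 597 228
SSpost few 0
SSdisc 2415 enc 0.4595 0.0047 r0.0309 box [ 0.4592 -0.0043] mean [ 0.4616 -0.0059  0.0135] zmax 0.0199 med 0.0134 px 621 42
LL 1145 enc 0.4347 -0.2209 r0.0199 box [ 0.4431 -0.2209] mean [ 0.4419 -0.2216  0.0425] zmax 0.0455 med 0.0426 px 384 11
grasp now [ 0.576  -0.2735  0.2322] w 0.055 F [ 0.7 -0.8  0. ] t 9.15
dp units [ 2.328 -0.97   0.719] mm [ 279.3 -116.3   86.3] twist units [ 0.0032  0.0003 -0.0005]
```

View pics/w10.png

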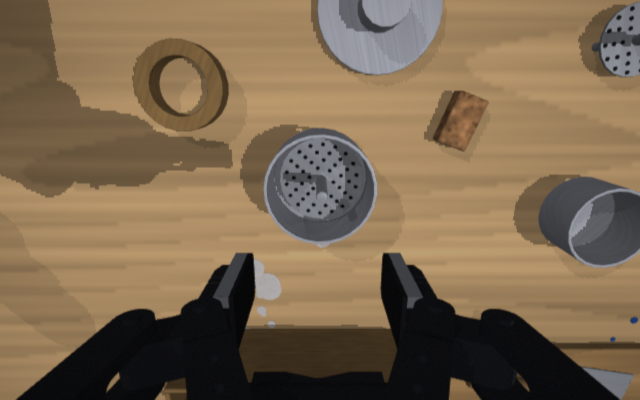

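strainer_large is seated: post at px (321,194), top z 0.081, centred within 3 mm. On to strainer_small.

Call:
{"method": "apply_moves", "body": {"dp": [[0.2,-0.08,0],[0.32,-0.13,0],[0.32,-0.13,0.03],[0.32,-0.13,0.05],[0.32,-0.13,0.08],[0.32,-0.13,0.08],[0.32,-0.13,0.1],[0.2,-0.09,0.1],[0,0,0.05],[0,0,0]], "twist": [[0.003,0,0],[0,0,0],[0,0,0],[0,0,0],[0,0,0],[0,0,0],[0,0,0],[0,0,0],[0,0,0],[0,0,0]], "jaw": [90,90,90,90,90,90,90,90,90,90]}}

```text
clock: 10.15
tcp_pos: [0.4516, 0.0139, 0.3164]
orientation: [-2.217, -2.215, 0.015]
contact_force: [0.4, -0.8, -0.6]
grip_width: 0.0553
```

```bash
python3 chk.py w11;python3 go.py .4595 .006 .060
```

```text
PL 547 enc 0.5826 -0.2326 r0.0278 box [ 0.5826 -0.2277] mean [ 0.5803 -0.2264  0.0553] zmax 0.0584 med 0.0558 px 14 366
SLpost few 0
SLdisc 268 enc 0.6139 -0.2734 r0.0187 box [ 0.6134 -0.2734] mean [ 0.6135 -0.2732  0.0183] zmax 0.0245 med 0.0183 px 5 367
PS 507 enc 0.5977 0.0005 r0.0286 box [5.919e-01 5.000e-04] mean [0.5894 0.002  0.0442] zmax 0.0482 med 0.0446 px 305 366
SSpost 299 enc 0.4588 0.0063 r0.0050 box [0.4586 0.0064] mean [0.457  0.0066 0.0585] zmax 0.0662 med 0.0630 px 309 220
SSdisc 4028 enc 0.4592 0.0062 r0.0312 box [0.4591 0.0062] mean [0.4569 0.0064 0.0139] zmax 0.0196 med 0.0139 px 310 201
LL 909 enc 0.4334 -0.2140 r0.0186 box [ 0.4335 -0.2083] mean [ 0.434  -0.2061  0.0416] zmax 0.0449 med 0.0425 px 9 181
grasp now [0.4499 0.0136 0.162 ] w 0.0547 F [ 0.7  1.1 -0.2] t 10.2
dp units [-0.064  0.075  0.849] mm [ -7.6   9.  101.9] twist units [-0.0059  0.0005 -0.0007]
```

View pics/w11.png

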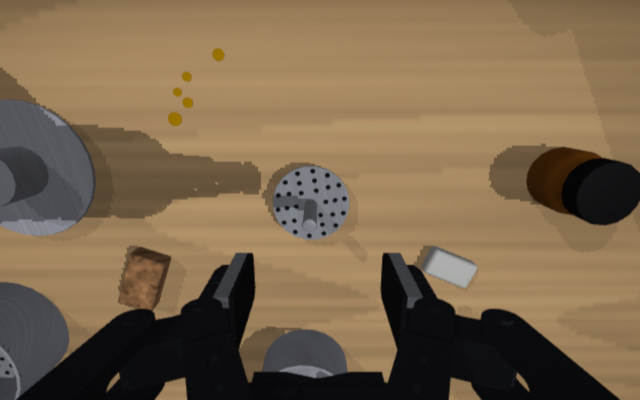

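Post top at (309,228), between the jaws' future path, z 0.066. Align and descend partway.

Call:
{"method": "apply_moves", "body": {"dp": [[-0.03,0.03,0.05],[-0.025,0.035,0.15],[-0.02,0.02,0.2],[0,0,0.1],[0,0,0],[0,0,0]], "twist": [[-0.003,0,0],[-0.003,0,0],[0,0,0],[0,0,0],[0,0,0],[0,0,0]], "jaw": [90,90,90,90,90,90]}}

```text
clock: 10.8
tcp_pos: [0.4669, -0.0038, 0.2552]
orientation: [2.231, 2.2, 0.006]
contact_force: [0.5, 0.2, -0.1]
grip_width: 0.055
```

```bash
python3 go.py .4591 .0063 .058
```

```text
grasp now [ 0.4682 -0.0043  0.1005] w 0.055 F [ 0.5  0.2 -0.1] t 10.8
dp units [ 0.084 -0.069  0.354] mm [10.1 -8.3 42.4] twist units [ 0.0041  0.0016 -0.0067]
```

Call:
{"method": "apply_moves", "body": {"dp": [[0.084,-0.069,0],[0,0,0],[0,0,0]], "twist": [[0,0,0],[0,0,0],[0,0,0]], "jaw": [90,90,90]}}

```text
clock: 11.1
tcp_pos: [0.4589, 0.0065, 0.2567]
orientation: [2.231, 2.197, 0.01]
contact_force: [0.4, 0.9, 0.2]
grip_width: 0.0553
```

```bash
python3 go.py .4591 .0063 .058
```

```text
grasp now [0.4607 0.006  0.102 ] w 0.0553 F [0.4 0.9 0.2] t 11.1
dp units [-0.001 -0.003  0.367] mm [-0.1 -0.3 44. ] twist units [ 0.0056  0.0014 -0.0075]
```

Call:
{"method": "apply_moves", "body": {"dp": [[0,0,0.36],[0,0,0],[0,0,0],[0,0,0],[0,0,0],[0,0,0],[0,0,0]], "twist": [[0,0,0],[0,0,0],[0,0,0],[0,0,0],[0,0,0],[0,0,0],[0,0,0]], "jaw": [90,90,255,255,255,255,255]}}

```text
clock: 11.8
tcp_pos: [0.462, 0.0072, 0.2196]
orientation: [2.226, 2.194, 0.024]
contact_force: [-0.1, 0.5, 0.0]
grip_width: 0.0077
```

```bash
python3 go.py .625 -.001 .15
```

```text
grasp now [0.4655 0.007  0.0649] w 0.0077 F [-0.1  0.5  0. ] t 11.8
dp units [-0.049  1.375 -0.679] mm [ -5.9 165.  -81.4] twist units [ 0.0107  0.0005 -0.0069]
```

Call:
{"method": "apply_moves", "body": {"dp": [[0,0,-0.2],[0,0,-0.35],[0,0,-0.25],[0,0,0],[0,0.2,0],[0,0.35,0],[0,0.35,0],[0,0.2,0],[0,0,0],[0,0,0]], "twist": [[0,0,0],[0.005,0,-0.003],[0.005,0,-0.003],[0,0,0],[0,0,0],[0,0,0],[0,0,0],[0,0,0],[0,0,0],[0,0,0]], "jaw": [255,255,255,255,255,255,255,255,255,255]}}

```text
clock: 12.8
tcp_pos: [0.5936, 0.0065, 0.3179]
orientation: [2.223, 2.219, -0.001]
contact_force: [-0.5, 0.0, -1.5]
grip_width: 0.008
```

```bash
python3 held.py w12 .035 .065 .045;python3 go.py .6255 -.001 .15;  python3 - <<'E'
from h import *
f=dict(np.load("pics/w12.npz"))
from w import rep
rep(f,f["T"],dict(PS=(.6255,0,.04,.056,.05)))
E
```

```text
grasp [0.5936 0.0064 0.1632] held disc c [0.5874 0.0048] r 0.0312 slope [-0.013  0.001] z at c 0.1146 below g 0.0486
grasp now [0.5934 0.0065 0.1633] w 0.0082 F [-0.4 -1.  -1.5] t 12.85
dp units [-0.063  0.267  0.111] mm [-7.6 32.1 13.3] twist units [-0.      0.0003 -0.0007]
PS 304 enc 0.6385 -0.0139 r0.0354 box [ 0.6387 -0.0143] mean [ 0.6394 -0.0301  0.0457] zmax 0.0483 med 0.0464 px 270 260
```

View pics/w12.png

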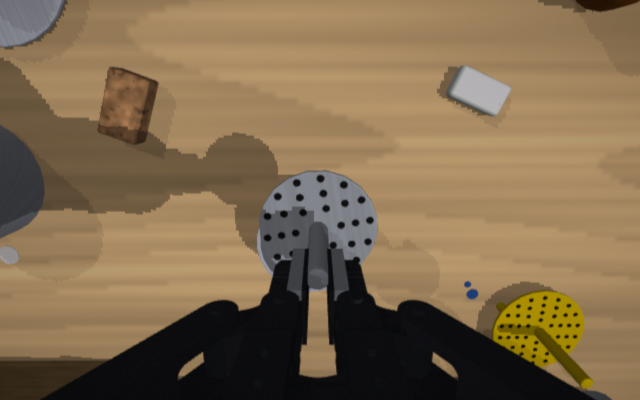

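Call:
{"method": "apply_moves", "body": {"dp": [[-0.047,0.32,0],[0,0,0],[0,0,0],[0,0,0.2],[0,0,0],[0,0,0]], "twist": [[0,0,0],[0,0,0],[0,0,0],[0,0,0],[0,0,0],[0,0,0]], "jaw": [255,255,255,255,255,255]}}

```text
clock: 13.45
tcp_pos: [0.6261, 0.0009, 0.2927]
orientation: [-2.219, -2.217, 0.008]
contact_force: [0.1, 0.1, -0.4]
grip_width: 0.008
```

```bash
python3 held.py w13 .035 .065 .04;python3 go.py .632 0.001 .068;  python3 - <<'E'
from h import *
f=dict(np.load("pics/w13.npz"))
from w import rep
rep(f,f["T"],dict(PS=(.6255,0,.04,.056,.05)))
E
```

```text
grasp [0.625  0.0008 0.138 ] held disc c [ 6.184e-01 -5.000e-04] r 0.0311 slope [-0.02   0.002] z at c 0.0894 below g 0.0486
grasp now [0.6245 0.0009 0.1377] w 0.0079 F [-0.3  0.3 -1.1] t 13.5
dp units [0.001 0.057 0.58 ] mm [ 0.1  6.8 69.6] twist units [-0.0038  0.0001 -0.0005]
PS 1102 enc 0.6252 -0.0006 r0.0400 box [ 6.107e-01 -6.000e-04] mean [ 0.6016 -0.      0.0462] zmax 0.0487 med 0.0466 px 318 178
```

View pics/w13.png

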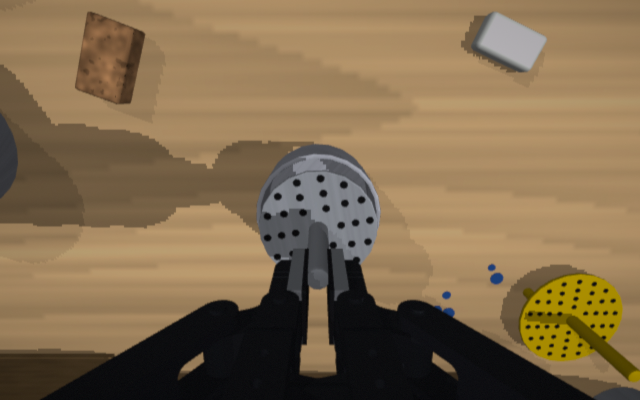

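Call:
{"method": "apply_moves", "body": {"dp": [[0,0.029,0],[0,0,0],[0,0,0],[0,0,0.13],[0,0,0],[0,0,0]], "twist": [[-0.008,0,0],[0,0,0],[0,0,0],[0,0,0],[0,0,0],[0,0,0]], "jaw": [255,255,255,255,255,255]}}

```text
clock: 14.1
tcp_pos: [0.63, 0.0011, 0.2782]
orientation: [2.215, 2.213, 0.016]
contact_force: [-0.1, -0.6, 0.2]
grip_width: 0.008
```

```bash
python3 held.py w14 .035 .065 .04;python3 go.py .632 0.001 .068;  python3 - <<'E'
from h import *
f=dict(np.load("pics/w14.npz"))
from w import rep
rep(f,f["T"],dict(PS=(.6255,0,.042,.051,.05)))
E
```

```text
grasp [0.6322 0.0011 0.1236] held disc c [ 6.263e-01 -3.000e-04] r 0.031 slope [0.001 0.002] z at c 0.0749 below g 0.0487
grasp now [0.6317 0.0011 0.1232] w 0.0078 F [-0.9 -0.5 -1.1] t 14.15
dp units [-0.001  0.013  0.46 ] mm [-0.1  1.6 55.2] twist units [ 0.0063 -0.0001 -0.0004]
PS 1436 enc 0.6256 -0.0004 r0.0400 box [ 6.146e-01 -5.000e-04] mean [ 0.6061 -0.0007  0.0464] zmax 0.0491 med 0.0466 px 316 176
```

View pics/w14.png

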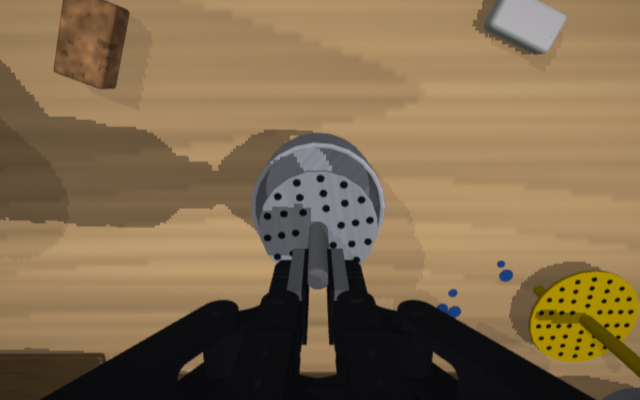

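Disc is level and within 1 mm of the pot axis. Lowering.

Call:
{"method": "apply_moves", "body": {"dp": [[0,-0.005,0.25],[0,0,0],[0,0,0],[0,-0.005,0.19],[0,0,0],[0,0,0]], "twist": [[0,0,0],[0,0,0],[0,0,0],[0,0,0],[0,0,0],[0,0,0]], "jaw": [255,255,255,255,255,255]}}

```text
clock: 14.75
tcp_pos: [0.6314, 0.001, 0.229]
orientation: [2.213, 2.211, 0.022]
contact_force: [0.1, 0.2, 0.2]
grip_width: 0.0078
```

```bash
python3 held.py w15 .035 .065 .033;python3 go.py .632 0.001 .068;  python3 - <<'E'
from h import *
f=dict(np.load("pics/w15.npz"))
from w import rep
rep(f,f["T"],dict(PS=(.6255,0,.042,.051,.05)))
E
```

```text
grasp [0.6344 0.0011 0.0744] held disc c [0.6344 0.0011] r 0.033 slope [0.058 0.001] z at c 0.0264 below g 0.0479
grasp now [0.634  0.0012 0.0742] w 0.0077 F [-0.   0.2 -1.1] t 14.8
dp units [-0.001  0.006  0.052] mm [-0.1  0.7  6.2] twist units [ 0.0088 -0.0003 -0.0006]
PS 3592 enc 0.6257 -0.0003 r0.0401 box [ 6.256e-01 -2.000e-04] mean [ 6.184e-01 -2.000e-04  4.610e-02] zmax 0.0510 med 0.0465 px 317 222
```

View pics/w15.png

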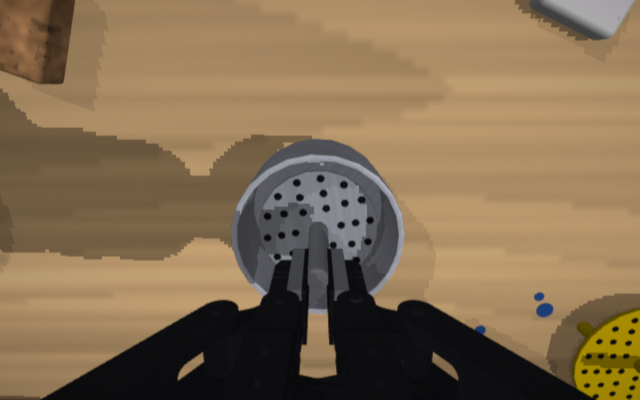

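Call:
{"method": "apply_moves", "body": {"dp": [[0,-0.025,0.05],[0,0,0],[0,0,0],[0,0,0.005],[0,0,0],[0,0,0]], "twist": [[0,0,0],[0,0,0],[0,0,0],[0,0,0],[0,0,0],[0,0,0]], "jaw": [255,255,255,255,255,255]}}

```text
clock: 15.4
tcp_pos: [0.6291, 0.0011, 0.225]
orientation: [2.212, 2.209, 0.026]
contact_force: [0.9, -0.7, -1.4]
grip_width: 0.0078
```

```bash
python3 go.py .632 0.001 .068
```

```text
grasp now [0.6326 0.0012 0.0704] w 0.0078 F [ 0.9 -0.7 -1.4] t 15.4
dp units [-0.001  0.024  0.02 ] mm [-0.1  2.9  2.4] twist units [ 0.0109 -0.0005 -0.0006]
```

Call:
{"method": "apply_moves", "body": {"dp": [[0,0,0.025],[0,0,0.01],[0,0,0.005],[0,0,0],[0,0,0],[0,0,0],[0,0,-0.3],[0,0,-0.35],[0,0,-0.3],[0,0,0],[0,0,0]], "twist": [[0,0,0],[0,0,0],[0,0,0],[0,0,0],[0,0,0],[0,0,0],[0,0,0],[0,0,0],[0.01,0,0],[0,0,0],[0,0,0]], "jaw": [255,255,90,90,90,90,90,90,90,90,90]}}

```text
clock: 16.5
tcp_pos: [0.6263, 0.001, 0.3366]
orientation: [-2.222, -2.219, 0.001]
contact_force: [0.2, -0.7, -0.4]
grip_width: 0.0552
```

```bash
cat > chk.py <<'E'
from w import *
import sys
o,f,T=shot(sys.argv[1])
rep(f,T,dict(PL=(.586,-.272,.052,.063,.055),SLpost=(.586,-.272,.065,.1,.03),SLdisc=(.586,-.272,.012,.022,.044),PS=(.6255,0,.042,.052,.05),SSpost=(.6255,0,.054,.085,.025),SSdisc=(.6255,0,.012,.022,.034),LL=(.433,-.22,.036,.06,.03),LLfl=(.433,-.22,.005,.018,.07),LS=(.5158,.403,.036,.06,.03)))
E
python3 chk.py w16;python3 go.py .5158 .403 .18
```

```text
PL 263 enc 0.5977 -0.2285 r0.0200 box [ 0.5977 -0.2278] mean [ 0.5972 -0.2254  0.0543] zmax 0.0579 med 0.0543 px 2 159
SLpost few 0
SLdisc few 0
PS 1527 enc 0.6260 -0.0003 r0.0402 box [ 0.626  -0.0007] mean [ 6.268e-01 -4.000e-04  4.630e-02] zmax 0.0517 med 0.0466 px 317 195
SSpost 201 enc 0.6280 -0.0000 r0.0049 box [0.6276 0.    ] mean [ 0.6266 -0.      0.0662] zmax 0.0705 med 0.0682 px 317 203
SSdisc 3743 enc 0.6282 -0.0002 r0.0311 box [0.6281 0.    ] mean [ 0.6263 -0.      0.0179] zmax 0.0215 med 0.0179 px 317 185
LL few 0
LLfl 138 enc 0.4855 -0.2197 r0.0155 box [ 0.4866 -0.2197] mean [ 0.4864 -0.2196  0.0105] zmax 0.0126 med 0.0105 px 21 1
LS few 0
grasp now [0.6264 0.0011 0.182 ] w 0.0554 F [ 0.8 -0.6  1.2] t 16.55
dp units [ 3.349 -0.927  0.021] mm [ 401.9 -111.3    2.5] twist units [-0.0005 -0.0004 -0.0006]
```

View pics/w16.png

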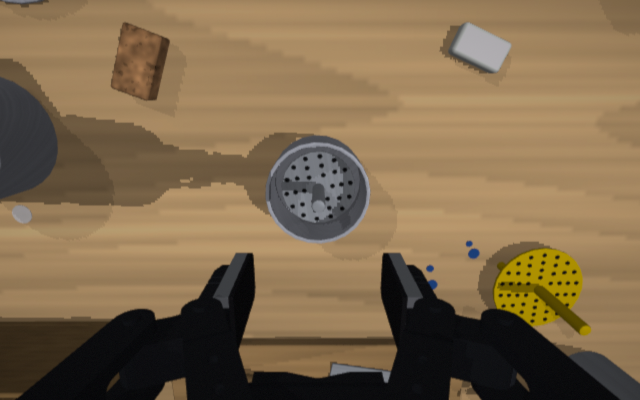

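Both strainers seated (small: post at px (317,205), centred within 2 mm, top z 0.0705). Now lid_large.

Call:
{"method": "apply_moves", "body": {"dp": [[-0.2,-0.17,0],[-0.28,-0.24,0],[-0.28,-0.24,0],[-0.28,-0.24,0],[-0.28,-0.24,0],[-0.28,-0.24,0],[-0.2,-0.17,0],[0,0,0],[0,0,0]], "twist": [[0,0,0],[0,0,0],[0,0,0],[0,0,0],[0,0,0],[0,0,0],[0,0,0],[0,0,0],[0,0,0]], "jaw": [0,0,0,0,0,0,0,0,0]}}

```text
clock: 17.45
tcp_pos: [0.4316, -0.2199, 0.3251]
orientation: [-2.209, -2.212, 0.013]
contact_force: [-0.2, 0.2, 0.2]
grip_width: 0.0857
```

```bash
python3 chk.py w17;python3 go.py .4333 -.2208 .08
```

```text
PL 819 enc 0.5679 -0.2700 r0.0463 box [ 0.5589 -0.27  ] mean [ 0.5469 -0.2663  0.0556] zmax 0.0582 med 0.0561 px 259 347
SLpost few 0
SLdisc 2195 enc 0.5889 -0.2730 r0.0401 box [ 0.5933 -0.2734] mean [ 0.5902 -0.2782  0.0179] zmax 0.0219 med 0.0179 px 254 359
PS few 0
SSpost few 0
SSdisc few 0
LL 2185 enc 0.4330 -0.2208 r0.0202 box [ 0.433  -0.2211] mean [ 0.4319 -0.2209  0.0426] zmax 0.0453 med 0.0427 px 316 204
LLfl 10732 enc 0.4331 -0.2208 r0.0551 box [ 0.4326 -0.2209] mean [ 0.4286 -0.221   0.0108] zmax 0.0179 med 0.0108 px 316 188
LS few 0
grasp now [ 0.4288 -0.2192  0.1704] w 0.0854 F [-0.6 -0.1 -0.7] t 17.5
dp units [-0.011  0.028  0.752] mm [-1.3  3.3 90.3] twist units [-0.0084 -0.0022  0.0008]
```

View pics/w17.png

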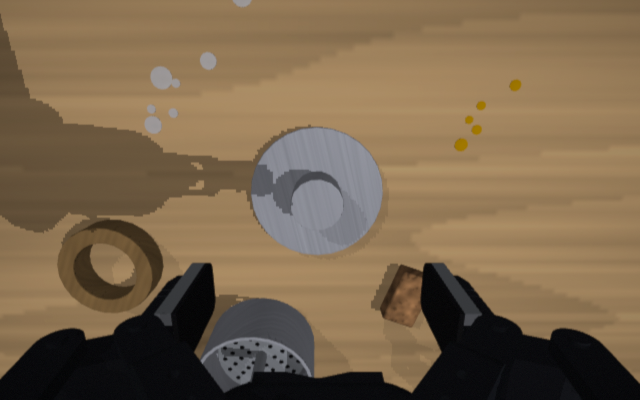

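Call:
{"method": "apply_moves", "body": {"dp": [[-0.011,0.028,0.3],[0,0,0],[0,0,0],[0,0,0.35],[0,0,0],[0,0,0]], "twist": [[-0.008,-0.002,0.001],[0,0,0],[0,0,0],[0,0,0],[0,0,0],[0,0,0]], "jaw": [0,0,0,0,0,0]}}

```text
clock: 18.1
tcp_pos: [0.4402, -0.2172, 0.2488]
orientation: [2.211, 2.23, 0.004]
contact_force: [-0.3, 0.4, 1.5]
grip_width: 0.0857
```

```bash
python3 go.py .4332 -.2208 .036
```

```text
grasp now [ 0.4407 -0.217   0.0941] w 0.0857 F [-0.3  0.4  1.5] t 18.1
dp units [-0.03  -0.06   0.484] mm [-3.6 -7.2 58. ] twist units [ 0.0014 -0.0004  0.0042]
```

Call:
{"method": "apply_moves", "body": {"dp": [[-0.03,-0.06,0.1],[0,0,0],[0,0,0]], "twist": [[0,0,0],[0,0,0],[0,0,0]], "jaw": [0,0,0]}}

```text
clock: 18.4
tcp_pos: [0.4339, -0.2214, 0.24]
orientation: [2.206, 2.227, 0.009]
contact_force: [-0.5, 0.0, 0.7]
grip_width: 0.0853
```

```bash
python3 go.py .4332 -.2208 .036
```

```text
grasp now [ 0.4352 -0.2215  0.0853] w 0.0853 F [-0.5  0.   0.7] t 18.4
dp units [ 0.006 -0.009  0.411] mm [ 0.7 -1.1 49.3] twist units [0.004  0.0003 0.0045]
```

Call:
{"method": "apply_moves", "body": {"dp": [[0,-0.009,0.2],[0,0,0],[0,0,0.22],[0,0,0],[0,0,0],[0,0,0],[0,0,0],[0,0,0],[0,0,0]], "twist": [[0,0,0],[0,0,0],[0,0,0],[0,0,0],[0,0,0],[0,0,0],[0,0,0],[0,0,0],[0,0,0]], "jaw": [0,0,0,0,255,255,255,255,255]}}

```text
clock: 19.3
tcp_pos: [0.4364, -0.2234, 0.1979]
orientation: [2.201, 2.218, 0.018]
contact_force: [0.3, 0.9, -0.8]
grip_width: 0.0388
```

```bash
python3 go.py .4332 -.2208 .15; python3 - <<'E'
from w import *
shot("w18")
E
```

```text
grasp now [ 0.4396 -0.224   0.0432] w 0.0388 F [ 0.3  0.9 -0.8] t 19.3
dp units [ 0.018 -0.009 -0.891] mm [   2.1   -1.1 -106.9] twist units [0.0097 0.002  0.0037]
```

View pics/w18.png

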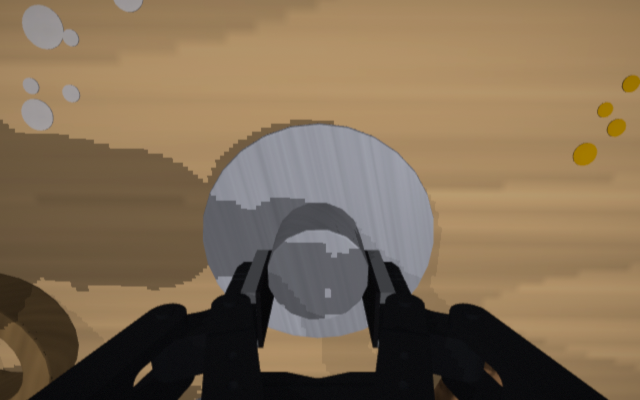

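Call:
{"method": "apply_moves", "body": {"dp": [[0,0,0],[0,0,-0.15],[0,0,-0.3],[0,0,-0.35],[0,0,-0.25],[0,0,0],[0,0,0]], "twist": [[0,0,0],[0,0,0],[0,0,0],[0,0,0],[0.008,0.001,0.003],[0,0,0],[0,0,0]], "jaw": [255,255,255,255,255,255,255], "grip_force": 70}}

```text
clock: 20.05
tcp_pos: [0.4329, -0.2225, 0.3268]
orientation: [-2.22, -2.222, 0.002]
contact_force: [-0.1, -0.8, -1.0]
grip_width: 0.0384
```

```bash
python3 held.py w19 .02 .042 .07; python3 go.py .586 -.273 .16
```

```text
grasp [ 0.4326 -0.2226  0.1721] held disc c [ 0.4265 -0.2239] r 0.0553 slope [-0.019  0.   ] z at c 0.1406 below g 0.0315
grasp now [ 0.4327 -0.2227  0.172 ] w 0.0379 F [-0.2 -0.7 -1.1] t 20.1
dp units [-0.421  1.275  0.098] mm [-50.5 153.   11.8] twist units [-0.0007  0.0003  0.0005]
```

View pics/w19.png

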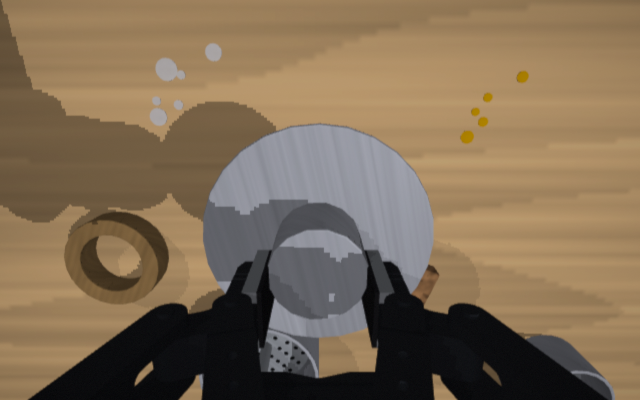

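Call:
{"method": "apply_moves", "body": {"dp": [[-0.06,0.2,0],[-0.1,0.33,0],[-0.1,0.33,0],[-0.1,0.33,0],[-0.04,0.1,0],[0,0,0],[0,0,0]], "twist": [[0,0,0],[0,0,0],[0,0,0],[0,0,0],[0,0,0],[0,0,0],[0,0,0]], "jaw": [255,255,255,255,255,255,255]}}

```text
clock: 20.8
tcp_pos: [0.5887, -0.2704, 0.3111]
orientation: [-2.206, -2.209, 0.016]
contact_force: [-0.5, -0.3, -1.8]
grip_width: 0.038
```

```bash
python3 held.py w20 .02 .042 .065; python3 go.py .5926 -.2717 .13
```

```text
grasp [ 0.5854 -0.2694  0.1565] held disc c [ 0.5784 -0.2705] r 0.0551 slope [-0.039  0.008] z at c 0.1250 below g 0.0314
grasp now [ 0.585  -0.2692  0.1564] w 0.0382 F [ 0.1 -0.1 -1.4] t 20.85
dp units [-0.013  0.04   0.219] mm [-1.6  4.9 26.3] twist units [-0.0103 -0.0034  0.0005]
```

View pics/w20.png

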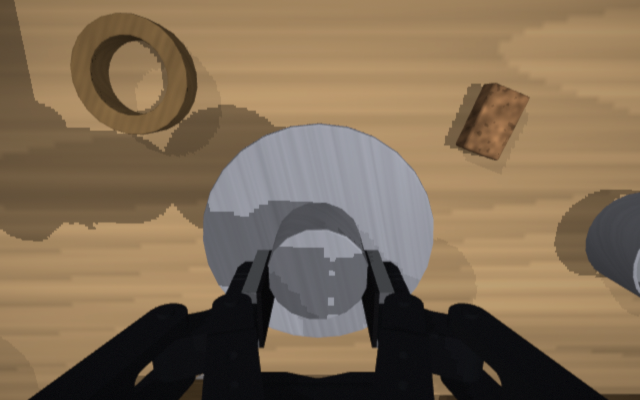

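Call:
{"method": "apply_moves", "body": {"dp": [[-0.01,0.007,0],[0,0,0],[0,0,0],[0,0,0.12],[0,0,0],[0,0,0]], "twist": [[-0.018,-0.004,0],[0,0,0],[0,0,0],[0,0,0],[0,0,0],[0,0,0]], "jaw": [255,255,255,255,255,255]}}

```text
clock: 21.45
tcp_pos: [0.585, -0.2704, 0.2942]
orientation: [2.217, 2.217, 0.013]
contact_force: [0.7, 0.1, -0.7]
grip_width: 0.0379
```

```bash
python3 held.py w21 .02 .042 .065; python3 go.py .5926 -.2717 .0925
```

```text
grasp [ 0.5865 -0.2703  0.1395] held disc c [ 0.5806 -0.2716] r 0.0552 slope [-0.007  0.002] z at c 0.1078 below g 0.0316
grasp now [ 0.5862 -0.27    0.1392] w 0.0381 F [-0.4  0.2 -1.8] t 21.5
dp units [-0.012  0.062  0.389] mm [-1.5  7.4 46.7] twist units [ 0.0045 -0.0007 -0.    ]
```

Call:
{"method": "apply_moves", "body": {"dp": [[-0.012,0.05,0],[0,0,0],[0,0,0],[0,0,0.16],[0,0,0],[0,0,0]], "twist": [[0,0,0],[0,0,0],[0,0,0],[0,0,0],[0,0,0],[0,0,0]], "jaw": [255,255,255,255,255,255]}}

```text
clock: 22.1
tcp_pos: [0.5926, -0.2721, 0.2759]
orientation: [2.215, 2.216, 0.014]
contact_force: [-0.3, 0.1, -0.6]
grip_width: 0.0381
```

```bash
python3 held.py w22 .02 .042 .065; python3 go.py .5926 -.2717 .0925
```

```text
grasp [ 0.5945 -0.272   0.1212] held disc c [ 0.5885 -0.2734] r 0.0551 slope [-0.006  0.002] z at c 0.0896 below g 0.0317
grasp now [ 0.5941 -0.2718  0.121 ] w 0.0382 F [-0.2  0.9 -1.1] t 22.15
dp units [ 0.002 -0.001  0.237] mm [ 0.2 -0.1 28.4] twist units [ 0.0053 -0.0004  0.0002]
```

View pics/w22.png

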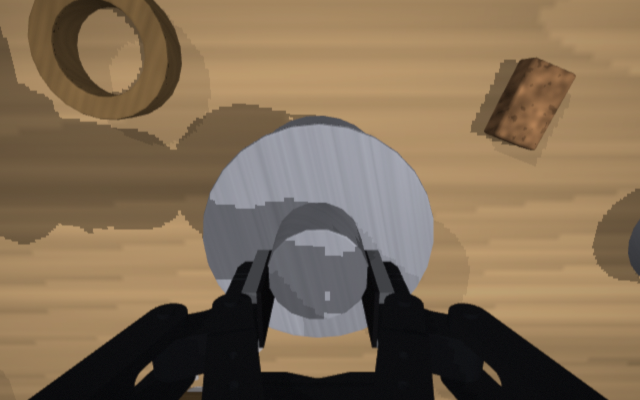

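Call:
{"method": "apply_moves", "body": {"dp": [[0,-0.02,0.1],[0,0,0],[0,0,0.1],[0,0,0],[0,0,0]], "twist": [[0,0,0],[0,0,0],[0,0,0],[0,0,0],[0,0,0]], "jaw": [255,255,255,255,255]}}

```text
clock: 22.65
tcp_pos: [0.5903, -0.2722, 0.251]
orientation: [2.215, 2.215, 0.015]
contact_force: [0.0, -0.3, -0.4]
grip_width: 0.0377
```

```bash
python3 held.py w23 .02 .042 .065; python3 go.py .5926 -.2717 .0925
```

```text
grasp [ 0.5923 -0.2721  0.0963] held disc c [ 0.5863 -0.2735] r 0.055 slope [-0.005  0.002] z at c 0.0646 below g 0.0317
grasp now [ 0.592  -0.2719  0.096 ] w 0.0379 F [-0.3  1.2 -0. ] t 22.7
dp units [0.002 0.02  0.03 ] mm [0.3 2.4 3.5] twist units [ 0.0058 -0.0004  0.0001]
```

View pics/w23.png

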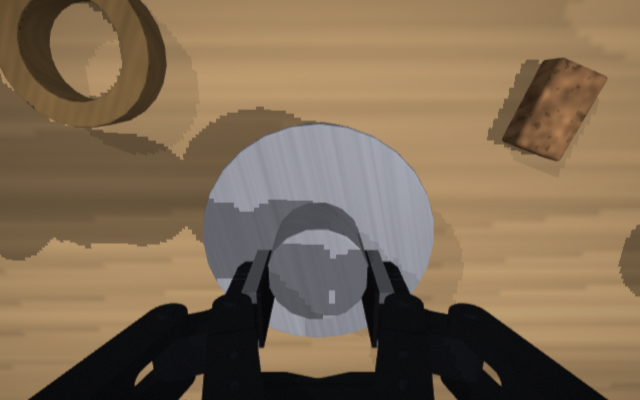

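Call:
{"method": "apply_moves", "body": {"dp": [[0,0,0.027],[0,0,0.01],[0,0,0],[0,0,0],[0,0,0],[0,0,0],[0,0,-0.2],[0,0,-0.35],[0,0,-0.35],[0,0,0],[0,0,0]], "twist": [[0,0,0],[0,0,0],[0,0,0],[0,0,0],[0,0,0],[0,0,0],[0,0,0],[0,0,0],[0,0,0],[0,0,0],[0,0,0]], "jaw": [255,255,0,0,0,0,0,0,0,0,0]}}

```text
clock: 23.8
tcp_pos: [0.589, -0.2721, 0.3581]
orientation: [2.216, 2.216, 0.014]
contact_force: [-0.2, -0.4, -1.0]
grip_width: 0.0856
```

```bash
cat > flat.py <<'E'
from w import *
import sys
o,f,T=shot(sys.argv[1]);x,y,zt,R=map(float,sys.argv[2:6])
W=cloud(f,T)
d=np.hypot(W[...,0]-x,W[...,1]-y)
m=(d<R+.012)&(d>.024)&(abs(W[...,2]-zt)<.008);P=W[m]
A=np.c_[P[:,:2],np.ones(len(P))];s=np.linalg.lstsq(A,P[:,2],rcond=None)[0]
P=P[abs(A@s-P[:,2])<.002];c=cv2.minEnclosingCircle(P[:,:2].astype(np.float32))
print("flange c",np.round(c[0],4),"r %.4f"%c[1],"z %.4f"%np.median(P[:,2]),"slope",s[:2].round(3),len(P))
m=(d<.035)&(W[...,2]>zt+.025)&(W[...,2]<zt+.04);P=W[m];c=cv2.minEnclosingCircle(P[:,:2].astype(np.float32));print("upstand",np.round(c[0],4),"r %.4f"%c[1],"z",np.median(P[:,2]).round(4))
E
python3 flat.py w24 .5864 -.2732 .062 .055; python3 go.py .5158 .403 .20
```

```text
flange c [ 0.5863 -0.2736] r 0.0549 z 0.0608 slope [ 0.    -0.002] 11677
upstand [ 0.5862 -0.2736] r 0.0202 z 0.0928
grasp now [ 0.5912 -0.2723  0.2038] w 0.0854 F [-0.  -0.6  0.2] t 23.85
dp units [ 5.628 -0.611  0.026] mm [675.3 -73.4   3.2] twist units [ 0.0061 -0.0002  0.0001]
```

View pics/w24.png

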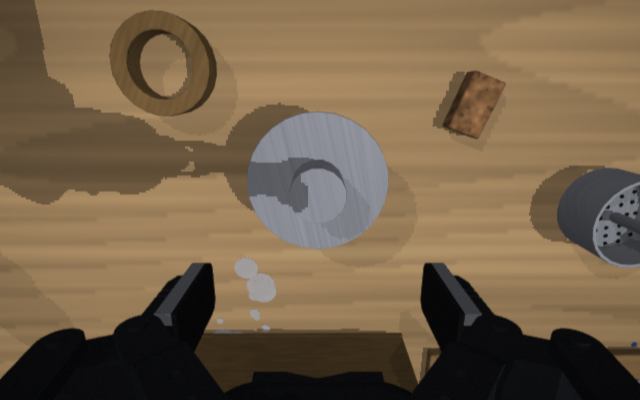

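lid_large is seated flat: flange at (318,180), z 0.061, level, centred within 1 mm. Now lid_small.

Call:
{"method": "apply_moves", "body": {"dp": [[0.2,-0.02,0],[0.36,-0.04,0],[0.36,-0.04,0],[0.36,-0.04,0],[0.36,-0.04,0],[0.36,-0.04,0],[0.36,-0.04,0],[0.36,-0.04,0],[0.36,-0.04,0],[0.36,-0.04,0],[0.36,-0.04,0],[0.36,-0.04,0],[0.36,-0.04,0],[0.36,-0.04,0],[0.36,-0.04,0],[0.2,-0.02,0],[0,0,0],[0,0,0]], "twist": [[0.006,0,0],[0,0,0],[0,0,0],[0,0,0],[0,0,0],[0,0,0],[0,0,0],[0,0,0],[0,0,0],[0,0,0],[0,0,0],[0,0,0],[0,0,0],[0,0,0],[0,0,0],[0,0,0],[0,0,0],[0,0,0]], "jaw": [0,0,0,0,0,0,0,0,0,0,0,0,0,0,0,0,0,0]}}

```text
clock: 25.65
tcp_pos: [0.5088, 0.4041, 0.3305]
orientation: [-2.214, -2.207, 0.052]
contact_force: [1.0, -0.8, 0.2]
grip_width: 0.0854
```

```bash
python3 flat.py w25 .5158 .403 .012 .045; python3 go.py .5158 .403 .08
```

```text
flange c [0.5156 0.4032] r 0.0450 z 0.0108 slope [ 0.001 -0.002] 5464
upstand [0.5155 0.403 ] r 0.0202 z 0.0427
grasp now [0.5033 0.4021 0.1758] w 0.0851 F [0.1 0.4 0.6] t 25.7
dp units [0.001 0.087 0.795] mm [ 0.2 10.5 95.4] twist units [-0.0164  0.0059 -0.0015]
```

View pics/w25.png

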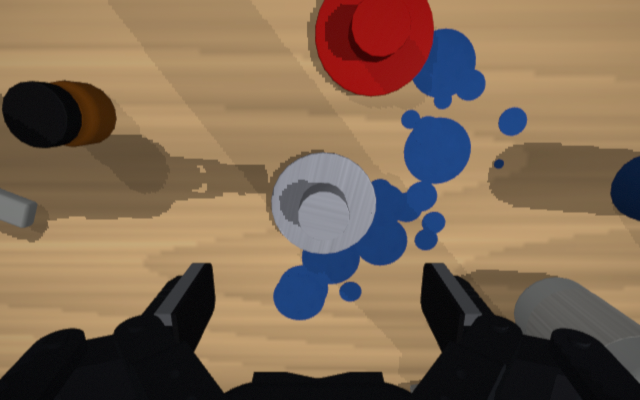

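Grey lid_small at (324,205), distinct from red at (375,35). Level the tool and descend.

Call:
{"method": "apply_moves", "body": {"dp": [[0,0.087,0.2],[0,0,0],[0,0,0],[0,0,0.35],[0,0,0],[0,0,0]], "twist": [[-0.016,0.006,-0.001],[0,0,0],[0,0,0],[0,0,0],[0,0,0],[0,0,0]], "jaw": [0,0,0,0,0,0]}}

```text
clock: 26.3
tcp_pos: [0.5216, 0.3974, 0.2669]
orientation: [2.232, 2.209, -0.0]
contact_force: [-0.9, 0.9, 0.7]
grip_width: 0.0851
```

```bash
python3 go.py .5156 .403 .036
```

```text
grasp now [0.5217 0.3972 0.1122] w 0.0851 F [-0.9  0.9  0.7] t 26.3
dp units [ 0.047 -0.051  0.635] mm [ 5.6 -6.1 76.2] twist units [ 0.0004  0.0005 -0.0051]
```

Call:
{"method": "apply_moves", "body": {"dp": [[0.047,-0.05,0.2],[0,0,0],[0,0,0]], "twist": [[0,0,0],[0,0,0],[0,0,0]], "jaw": [0,0,0]}}

```text
clock: 26.6
tcp_pos: [0.5178, 0.4034, 0.2493]
orientation: [2.234, 2.206, 0.01]
contact_force: [-0.2, 0.2, 1.3]
grip_width: 0.0854
```

```bash
python3 go.py .5156 .403 .036
```

```text
grasp now [0.5187 0.4039 0.0946] w 0.0854 F [-0.2  0.2  1.3] t 26.6
dp units [-0.005 -0.021  0.488] mm [-0.6 -2.5 58.6] twist units [ 0.0028 -0.0015 -0.006 ]
```

Call:
{"method": "apply_moves", "body": {"dp": [[0,-0.02,0.25],[0,0,0],[0,0,0],[0,-0.01,0.26],[0,0,0],[0,0,0]], "twist": [[0,0,0],[0,0,0],[0,0,0],[0,0,0],[0,0,0],[0,0,0]], "jaw": [0,0,0,0,0,0]}}

```text
clock: 27.2
tcp_pos: [0.5201, 0.4057, 0.2008]
orientation: [2.235, 2.203, 0.036]
contact_force: [1.3, -0.1, 0.5]
grip_width: 0.0857
```

```bash
python3 go.py .5156 .403 .036
```

```text
grasp now [0.523  0.4078 0.0462] w 0.0857 F [ 1.3 -0.1  0.5] t 27.2
dp units [-0.024 -0.039  0.083] mm [-2.9 -4.7 10. ] twist units [ 0.0089 -0.0065 -0.0069]
```

Call:
{"method": "apply_moves", "body": {"dp": [[-0.024,-0.039,0.07],[0,0,0],[0,0,0],[0,0,0],[0,0,0],[0,0,0],[0,0,0]], "twist": [[0.009,-0.006,-0.007],[0,0,0],[0,0,0],[0,0,0],[0,0,0],[0,0,0],[0,0,0]], "jaw": [0,0,255,255,255,255,255]}}

```text
clock: 27.9
tcp_pos: [0.5168, 0.4036, 0.1973]
orientation: [-2.22, -2.222, -0.008]
contact_force: [0.9, 0.1, -0.7]
grip_width: 0.0373
```

```bash
python3 held.py w26 .015 .042 .06; python3 go.py .5156 .403 .17
```

```text
grasp [0.5172 0.4042 0.0426] held disc c [0.5159 0.4027] r 0.045 slope [ 0.004 -0.   ] z at c 0.0115 below g 0.0311
grasp now [0.5173 0.4042 0.0425] w 0.038 F [-0.2  0.2 -0. ] t 27.95
dp units [-1.000e-03 -7.000e-03 -1.062e+00] mm [-1.000e-01 -8.000e-01 -1.275e+02] twist units [ 0.0014 -0.0019  0.0004]
```

View pics/w26.png

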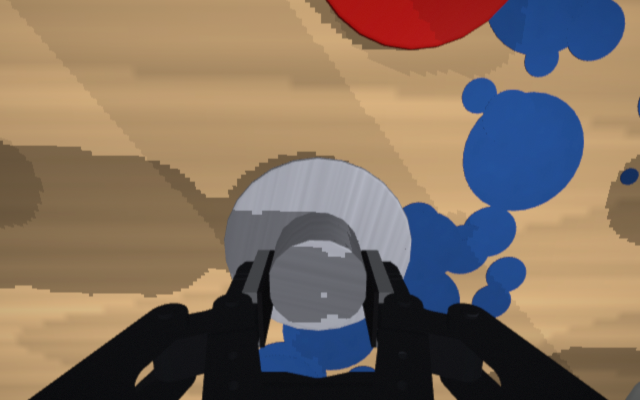

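Call:
{"method": "apply_moves", "body": {"dp": [[0,0,-0.2],[0,0,-0.35],[0,0,-0.35],[0,0,-0.3],[0,0,0],[-0.2,0.05,0],[-0.36,0.1,0],[-0.36,0.1,0],[-0.36,0.1,0],[-0.36,0.1,0],[-0.36,0.1,0],[-0.36,0.1,0],[-0.36,0.1,0],[-0.36,0.1,0],[-0.2,0.04,0],[0,0,0],[0,0,0]], "twist": [[0,0,0],[0,0,0],[0,0,0],[0,0,0],[0,0,0],[0,0,0],[0,0,0],[0,0,0],[0,0,0],[0,0,0],[0,0,0],[0,0,0],[0,0,0],[0,0,0],[0,0,0],[0,0,0],[0,0,0]], "jaw": [255,255,255,255,255,255,255,255,255,255,255,255,255,255,255,255,255]}}

```text
clock: 29.65
tcp_pos: [0.6245, -0.0038, 0.3326]
orientation: [-2.209, -2.223, 0.013]
contact_force: [-0.2, 1.0, 0.4]
grip_width: 0.0374
```

```bash
python3 held.py w27 .015 .042 .055; python3 go.py .627 .001 .17
```

```text
grasp [ 0.6228 -0.0039  0.1779] held disc c [ 0.6208 -0.0054] r 0.0451 slope [-0.007 -0.003] z at c 0.1470 below g 0.0310
grasp now [ 0.6226 -0.004   0.1779] w 0.0378 F [ 0.1 -0.4 -0. ] t 29.7
dp units [0.04  0.023 0.065] mm [4.8 2.8 7.9] twist units [-0.0054  0.0004  0.0032]
```

View pics/w27.png

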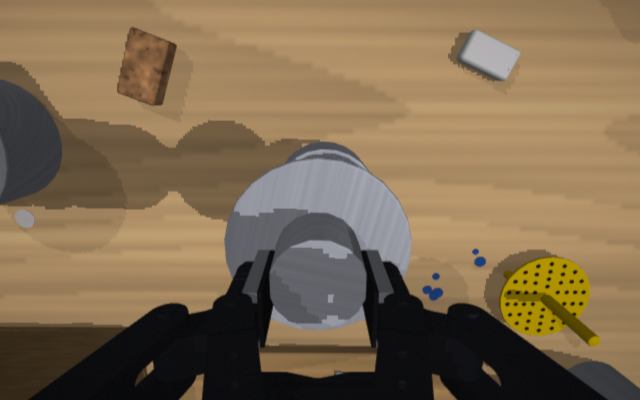

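Call:
{"method": "apply_moves", "body": {"dp": [[0.042,0.03,0],[0,0,0],[0,0,0],[0,0,0.35],[0,0,0],[0,0,0]], "twist": [[-0.003,0,0],[0,0,0],[0,0,0],[0,0,0],[0,0,0],[0,0,0]], "jaw": [255,255,255,255,255,255]}}

```text
clock: 30.3
tcp_pos: [0.6283, 0.01, 0.2911]
orientation: [-2.199, -2.239, -0.0]
contact_force: [1.0, -0.4, -0.0]
grip_width: 0.0375
```

```bash
python3 held.py w28 .015 .042 .055; python3 go.py .627 .001 .082
```

```text
grasp [0.6279 0.0104 0.1364] held disc c [0.6264 0.0091] r 0.0452 slope [ 0.001 -0.   ] z at c 0.1054 below g 0.0310
grasp now [0.6271 0.0105 0.1359] w 0.038 F [-0.3  0.3 -2.2] t 30.35
dp units [-0.077 -0.006  0.449] mm [-9.2 -0.7 53.9] twist units [-0.0019 -0.0013  0.0086]
```

View pics/w28.png

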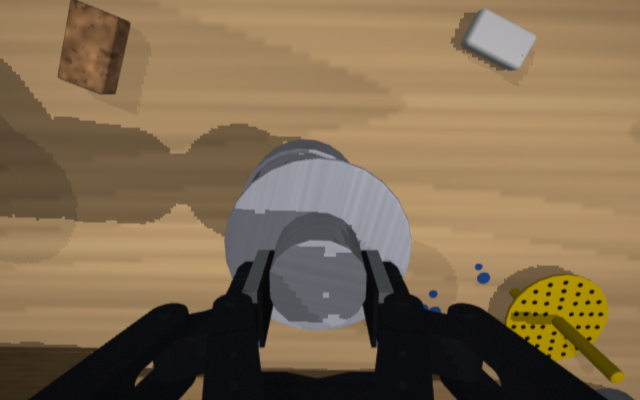

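Call:
{"method": "apply_moves", "body": {"dp": [[-0.078,-0.006,0],[0,0,0],[0,0,0],[0,0,0],[0,0,0.1],[0,0,0],[0,0,0]], "twist": [[0,0,0],[0,0,0],[0,0,0],[0,0,0],[0,0,0],[0,0,0],[0,0,0]], "jaw": [255,255,255,255,255,255,255]}}

```text
clock: 31.05
tcp_pos: [0.6285, -0.0007, 0.2824]
orientation: [-2.202, -2.24, -0.006]
contact_force: [0.8, -0.5, -1.9]
grip_width: 0.0376
```

```bash
python3 held.py w29 .015 .042 .055; python3 go.py .627 .001 .082
```

```text
grasp [ 6.289e-01 -2.000e-04  1.277e-01] held disc c [ 0.6274 -0.0016] r 0.0451 slope [0.007 0.001] z at c 0.0968 below g 0.0310
grasp now [ 6.285e-01 -1.000e-04  1.275e-01] w 0.0373 F [ 0.  -0.4 -1.3] t 31.1
dp units [ 0.012 -0.011  0.379] mm [ 1.5 -1.3 45.5] twist units [ 0.0009 -0.0015  0.0082]
```

Call:
{"method": "apply_moves", "body": {"dp": [[0.011,-0.014,0.15],[0,0,0],[0,0,0],[0,0,0.14],[0,0,0],[0,0,0]], "twist": [[0,0,0],[0,0,0],[0,0,0],[0,0,0],[0,0,0],[0,0,0]], "jaw": [255,255,255,255,255,255]}}

```text
clock: 31.7
tcp_pos: [0.628, 0.0009, 0.2496]
orientation: [2.201, 2.24, 0.009]
contact_force: [0.5, -0.4, 0.1]
grip_width: 0.0372
```

```bash
python3 held.py w30 .015 .042 .055; python3 go.py .627 .001 .082
```

```text
grasp [0.6288 0.0014 0.0949] held disc c [ 0.6275 -0.    ] r 0.0451 slope [0.009 0.001] z at c 0.0640 below g 0.0310
grasp now [0.6286 0.0015 0.0948] w 0.0379 F [-0.5  0.4 -1. ] t 31.75
dp units [ 0.    -0.008  0.107] mm [ 0.  -0.9 12.8] twist units [ 0.0023 -0.0016  0.0083]
```

View pics/w30.png

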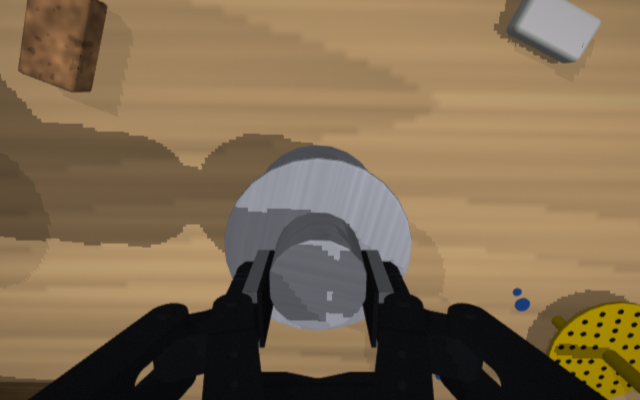

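Call:
{"method": "apply_moves", "body": {"dp": [[0,-0.016,0.07],[0,0,0],[0,0,0.035],[0,0,0],[0,0,0.01],[0,0,0]], "twist": [[0,0,0],[0,0,0],[0,0,0],[0,0,0],[0,0,0],[0,0,0]], "jaw": [255,255,255,255,255,255]}}

```text
clock: 32.35
tcp_pos: [0.6269, 0.0009, 0.2374]
orientation: [2.2, 2.238, 0.013]
contact_force: [0.3, 0.2, -0.2]
grip_width: 0.0378
```

```bash
python3 held.py w31 .015 .042 .055; python3 go.py .627 .001 .082
```

```text
grasp [0.6282 0.0015 0.0827] held disc c [6.268e-01 2.000e-04] r 0.0452 slope [0.011 0.001] z at c 0.0517 below g 0.0310
grasp now [0.6283 0.0014 0.0827] w 0.0377 F [-0.5 -0.3 -0.3] t 32.4
dp units [0.001 0.001 0.006] mm [0.1 0.1 0.7] twist units [ 0.0042 -0.0017  0.0083]
```

Within 1 mm of seated. I nudge down, release, rise.

Call:
{"method": "apply_moves", "body": {"dp": [[0,0,0.01],[0,0,0.005],[0,0,0],[0,0,0],[0,0,0],[0,0,0],[0,0,-0.2],[0,0,-0.35],[0,0,-0.35],[0,0,-0.2],[0,0,0],[0,0,0]], "twist": [[0,0,0],[0,0,0],[0,0,0],[0,0,0],[0,0,0],[0,0,0],[0,0,0],[0,0,0],[0,0,0],[0,0,0],[0,0,0],[0,0,0]], "jaw": [255,255,0,0,0,0,0,0,0,0,0,0]}}

```text
clock: 33.6
tcp_pos: [0.6255, 0.0005, 0.3715]
orientation: [2.201, 2.24, 0.01]
contact_force: [-0.7, -0.3, -0.3]
grip_width: 0.0854
```

```bash
python3 flat.py w32 .626 0 .052 .045; python3 - <<'E'
from bench import r
from h import *
f=r.grab_frame("top");cv2.imwrite("pics/top1.png",f["color"][:,:,::-1])
a=f["color"][130:280,140:480,::-1];cv2.imwrite("pics/top1c.png",cv2.resize(a,None,fx=2.3,fy=2.3,interpolation=cv2.INTER_CUBIC))
W=cloud(f)
for k,x,y,R,z0,z1 in [("LLfl",.584,-.273,.065,.055,.07),("LLup",.584,-.273,.035,.085,.11),("LSfl",.624,0,.055,.045,.06),("LSup",.624,0,.03,.075,.1),("tape",.495,-.398,.055,.008,.05),("jar",.436,.206,.045,.008,.08)]:
    m=(np.hypot(W[...,0]-x,W[...,1]-y)<R)&(W[...,2]>z0)&(W[...,2]<z1);P=W[m]
    print(k,len(P),np.round(cv2.minEnclosingCircle(P[:,:2].astype(np.float32))[0],4),np.median(P[:,2]).round(4))
E
```

```text
flange c [0.6271 0.    ] r 0.0450 z 0.0508 slope [ 0.001 -0.001] 5588
upstand [6.27e-01 1.00e-04] r 0.0200 z 0.0828
LLfl 783 [ 0.5839 -0.2725] 0.0613
LLup 142 [ 0.5834 -0.2729] 0.0934
LSfl 4 [0.6234 0.0446] 0.0497
LSup 0 [0. 0.] nan
tape 345 [ 0.4947 -0.3977] 0.0228
jar 227 [0.4362 0.2066] 0.0566
  return _methods._mean(a, axis=axis, dtype=dtype,
  ret = ret.dtype.type(ret / rcount)
```

View pics/w32.png

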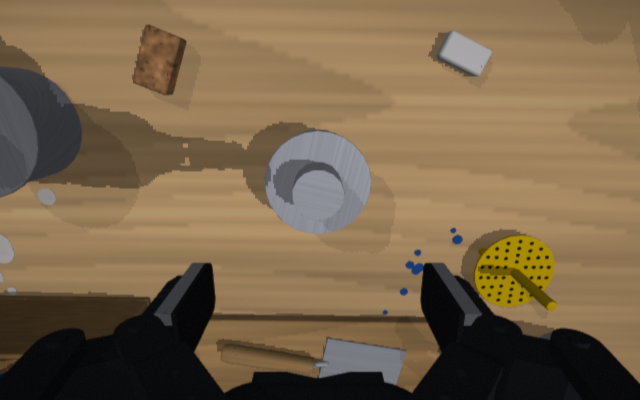

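View pics/top1c.png

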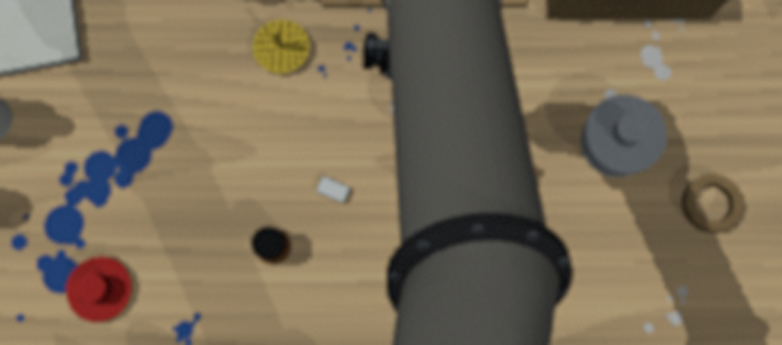

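Wrist view: lid_small at (318,182) is flat at z 0.051 and centred within about 1.5 mm. Top view: lid_large at (626,135) is flat, and the tape (712,203) and jar (270,243) have not moved. The arm is clear and still, so I hand in.

```bash
python3 -c "
from bench import r
print(r.hand_in()); print(r.get_obs()['clock'])"
```

```text
the job is handed in; nothing more can be done
None
the job is handed in; nothing more can be done
```

I put both strainers in their pots first, then closed each pot with its own lid, and handed the job in at about 34 s of the 109 s allowed. No verdict came back.

| Part | Offset from pot centre | Measured height | Tilt |
|---|---|---|---|
| strainer_large | about 3 mm | post top z 0.081 | not measured after release |
| strainer_small | about 2 mm | post top z 0.0705 | not measured after release |
| lid_large | about 1 mm | flange top z 0.061 (0.062 expected) | slope at most 0.002 |
| lid_small | about 1.5 mm | flange top z 0.051 (0.052 expected) | slope at most 0.001 |

- **Heights:** both flanges read about 1 mm low, the same as the wrist camera's depth bias on the lids at the start.
- **Bystanders:** the tape roll and ink jar measured within about 3 mm of where they started, and the look-alikes were not touched.
- **Slip along the way:** strainer_large slid about 8 mm when first gripped, with no harm done.
- **Failed or disagreeing checks:** my final top-camera check of lid_small failed because the arm blocked the view, so it was confirmed by the wrist camera only. For lid_large, the top and wrist cameras disagreed by about 2 to 3 mm, about the 2 mm calibration limit.

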